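Clamp a thinner bottle and open its push-and-turn safety cap

ROBOT

A 7-joint arm with a two-finger parallel gripper is mounted at the origin on the work surface. World frame = base frame: x ahead of the robot, y to its left, z up, the work surface at z = 0. Lengths are in m, angles in rad, forces in N, time in s.
With the tool pointing down it reaches from about 0.35 to 0.9 m from the base axis. Payload 8.1 kg.
Tool frame: the origin (TCP) lies at the very end of the fingers, on their centre line; the grasp point (between the pads) lies 19 mm behind it; z points along the fingers, y is the direction in which the jaws open and shut (so a half turn about z gives the same grasp; the last joint's range is limited). The gripper opens to 92 mm and grips with 3 to 60 N. Pads are 19 mm wide; open, the fingers measure 130 mm over their backs; the gripper's body (75 mm by 190 mm) begins 47 mm behind the grasp point.
Start: joints at [1.233, 0.434, 0.025, 1.573, -0.012, 1.134, -0.075], TCP at [0.145, -0.608, 0.227] pointing down, gripper open.
Joint ranges: [-2.62, 2.62], [-0.44, 2.09], [-1.27, 1.32], [0.08, 2.57], [-1.32, 4.46], [0.12, 2], [-2.74, 2.74]. Speed limits (rad/s): [2.22, 2.22, 3.01, 3.01, 3.14, 3.14, 3.14].

INTERFACE

Orientations are given as a rotation vector (axis times angle).
In Python, from cell import observe, get_image, sign_off gives the robot as it stands.
- The arm moves only by the tool arm_command, never from a script. Its argument "deltas" is a list of rows, each an object with "xyz": the shift along the tool's x, y, z in cm, a list of three; "turn": the turn about the tool's z in degrees; "jaw": the closure in counts, from 0 (fully open) to 255 (shut). A call has 1 to 5 rows; each row is the pose to reach, as a shift and turn from the pose measured when the call began, along the tool's axes at that moment; what a row does not reach only later rows make up. A row lasts 1/12 s, in which the tool goes at most 41.7 mm and 7.16 degrees, less where a joint would pass 70% of its speed; a pose out of reach is approached as far as the arm can. A call with a gripper value outside its range is refused whole. The fingers move at their own pace and stop on an object; "force" is the grip in N (left out, the last holds). Time passes only in rows, so rows that repeat a pose let the fingers close. It gives the time, the measured TCP pose, the force and the opening at its end, in the units of the state.
- observe(): the state, without advancing time (a new reading comes with each control period).
- get_image(name): name is "side" or "top" or "wrist"; returns a dict with "frame" (420x560x3 uint8, red, green, blue), "depth" (420x560 float32, m along the optical axis (not along the pixel's ray), 0 where there is no reading), "camera_matrix" (3x3 intrinsics, pixels), "cam_to_world" (4x4, takes a point from camera to world coordinates). Camera axes: x right, y up, looking along -z (the intrinsics and any distortion apply to the point x, -y, -z); pixel columns grow to the right and rows downward; lengths in m; the calibration is good to about 2 mm. A picture is of the moment at which its call begins.
- sign_off(): hands the job in, once; it reports no verdict.
The state is a dict: "clock": time; "joints": joint angles; "dq": joint speeds; "joint_efforts": joint torques, N m; "position": TCP position; "ee_rot": TCP orientation; "force": force on the tool from outside, world axes, zero at the start; "ft_torque": the same for the moment, N m; "width": opening from 0.0 (shut) to 1.0 (fully open).
Only numpy, scipy, OpenCV 4.12 (cv2) and the standard library are available. Lean on these libraries where they do the work, as an engineer would, in place of code of your own. Each camera call takes 0.05 s, during which the arm holds its last target.

TASK

On the fly-tying table a wide-footed bottle of thinner stands in its wooden holder. First screw both clamp bolt knobs of the holder clockwise, fully home against their stops, so that the bottle is clamped; then take the bottle's safety cap, press it down against its spring, twist it anticlockwise while pressed until it comes free, and lift it off. Finish while still holding the cap in the gripper, level, straight above the bottle and about 8 cm clear of its neck, with the bottle still seated and clamped and everything else on the table left where it was.

Things in the scene. Friction and masses are not known exactly. Their poses are not given: they have to be found in the camera images.
- holder: the bottle holder, fixed: wooden plate 120 mm (own x) by 280 mm (own y), 12 mm thick, origin at the centre of its underside. In its middle a round seat for the bottle; 105 mm to either side along own y a vertical captive bolt with a grip knob, driving a metal clamp bar (22 mm wide, top 53 mm above the table when open) down 4.2 mm per rad on the foot of the bottle
- bottle: loose amber bottle standing in the holder's seat, origin at the centre of its underside, 12 mm above the table. Foot 84 mm across and 25 mm tall, then 60 mm across up to 60 mm, sloping in to the neck; neck top 102 mm above origin. Any yaw. Mass about 0.25 to 0.5 kg
- neck_top (a point): centre of the top of the bottle's neck, on the bottle's axis, 102 mm above its underside; a 18 mm sprung rubber seal stands up to 10 mm above it once the cap is off
- knob_left (a joint): captive bolt knob on the left (+y) end of the holder: value in rad, grows as it is turned clockwise seen from above; hard stop (bolt home) at 1.40, starts between 0 and 0.3. Stiff: about 0.15 N m, a little more as the clamp bites; stays where it is left
- knob_right (a joint): captive bolt knob on the right (-y) end of the holder: value in rad, grows as it is turned clockwise seen from above; hard stop (bolt home) at 1.40, starts between 0 and 0.3. Stiff: about 0.15 N m, a little more as the clamp bites; stays where it is left
- knob_left_grip (a point): centre of the grip bar of the left bolt knob, on its vertical turning axis, 78 mm above the table. The bar is 13 mm thick (this point's own x), 52 mm long (own y) and 22 mm tall (11 mm above and below about this point); right under it a 12 mm stem, and a 28 mm collar whose top is 62 mm above the table. The point turns with the knob
- knob_right_grip (a point): centre of the grip bar of the right bolt knob, on its vertical turning axis, 78 mm above the table. The bar is 13 mm thick (this point's own x), 52 mm long (own y) and 22 mm tall (11 mm above and below about this point); right under it a 12 mm stem, and a 28 mm collar whose top is 62 mm above the table. The point turns with the knob
- seal (a joint): sprung seal in the bottle's neck that carries the cap: value in m, 0 with the cap locked, grows as the cap is pressed down, -0.003 with the cap off. 6 N at 0, plus 1.2 N per mm; pressing bottoms at 0.007 (14 N)
- cap: the white ribbed safety cap (loose, 30 g), origin at the centre of its underside, 80 mm above the bottle's underside while locked; 49 mm across, 34 mm tall, top 126 mm above the table. A low straight ridge on its top runs along its own x. Locked, its yaw equals the bottle's (a few degrees of rattle).
- cap_center (a point): centre of the cap on its axis, half-way up (17 mm above its underside), 109 mm above the table while locked. To unlock: press it down 4.5 to 7 mm and, while pressed, turn it anticlockwise seen from above; two inner lugs hold it until 60 degrees; between 60 and 120 (aim at 80) it is free and lifts straight off
- spool_a: a small thread spool, 28 mm across and 30 mm tall, standing near the holder on its far side (+x of the holder); origin at its underside. Leave alone
- spool_b: another such spool, far side of the holder. Leave alone
- spool_c: another such spool, on the robot side of the holder. Leave alone
- bead_jar: small jar, 44 mm across, 50 mm tall, standing to the left; origin at its underside. Leave alone
- varnish: small slim bottle, 32 mm across, 75 mm tall, standing to the right; origin at its underside. Leave alone
- bodkin: screwdriver-like hand tool, 140 mm long lying on the table to the right. Leave alone
Mind the look-alikes: they are no part of the job. Leave any turquoise look-alike of the cap alone.

How it is judged:
By the outcome, as a careful person would: the job done as asked, in the order asked, and still so for the second after the job is handed in, while the arm keeps its last pose, push and grip.
It also fails if it takes over 64 s, if anything falls off the work surface, if the arm or the gripper's body presses on something with over 40 N, if the wrist force passes 120 N, or if a joint passes its speed limit or range.

## Working session

There is one attempt and no reset: what is moved stays moved. The work goes in short steps, Python scripts to look and compute and a tool call to move; the robot and the scene stay as the last step left them, time stands still between calls to the robot, and variables do not carry over. Pictures are saved under pics/ and viewed, and the job is handed in when it is done.

Besides the shell and the picture viewer there is one more tool, called by a JSON object that holds its "op" and its "data", one argument or row to a line. arm_command: Moves the arm, as the interface text tells. Its arguments: {"type":"object","properties":{"deltas":{"type":"array","items":{"type":"object","properties":{"xyz":{"type":"array","items":{"type":"number"}},"turn":{"type":"number"},"jaw":{"type":"number"}}}},"force":{"type":"number"}},"required":["deltas"]}

```bash
mkdir -p pics; ls; python3 - <<'E'
from cell import observe,get_image
import cv2,numpy as np
print(observe())
for n in ["side","top","wrist"]:
    d=get_image(n); cv2.imwrite(f"pics/{n}0.png",d["frame"][:,:,::-1]); np.savez(f"pics/{n}0.npz",**d)
    print(n,d["camera_matrix"].round(1).tolist(),d["cam_to_world"].round(3).tolist())
E
```

```text
pics
{'clock': 0.0, 'joints': array([ 1.23340179,  0.43522374,  0.0249494 ,  1.57408686, -0.01156772,
        1.1340014 , -0.07510063]), 'dq': array([-0.00057228, -0.000767  , -0.00064767, -0.0006652 , -0.00104095,
       -0.00030701, -0.00205807]), 'joint_efforts': array([ 1.13356066e-04, -6.67849231e+01,  9.84904803e-01, -3.14457178e+01,
       -6.04145718e-02,  4.27598739e-02,  1.59487986e-04]), 'position': array([ 0.14523097, -0.6073694 ,  0.2259482 ]), 'ee_rot': array([-3.11844873e+00, -3.67732805e-01,  5.40981221e-04]), 'force': array([ 0.27663176, -0.68118696, -0.74201703]), 'ft_torque': array([-0.0717278 ,  0.01549836, -0.02495   ]), 'width': 1.000638270249313}
side [[504.3, 0.0, 276.6], [0.0, 504.3, 213.9], [0.0, 0.0, 1.0]] [[0.939, 0.211, -0.27, 0.214], [-0.343, 0.575, -0.743, -0.939], [-0.002, 0.79, 0.613, 0.849], [0.0, 0.0, 0.0, 1.0]]
top [[495.6, 0.0, 266.4], [0.0, 495.6, 218.4], [0.0, 0.0, 1.0]] [[-0.061, 0.975, -0.212, 0.221], [-0.998, -0.06, 0.009, -0.041], [-0.004, 0.212, 0.977, 1.56], [0.0, 0.0, 0.0, 1.0]]
wrist [[301.9, 0.0, 284.3], [0.0, 301.9, 206.6], [0.0, 0.0, 1.0]] [[0.232, 0.934, 0.271, 0.217], [-0.973, 0.223, 0.063, -0.591], [-0.001, -0.278, 0.961, 0.385], [0.0, 0.0, 0.0, 1.0]]
```

View pics/side0.png

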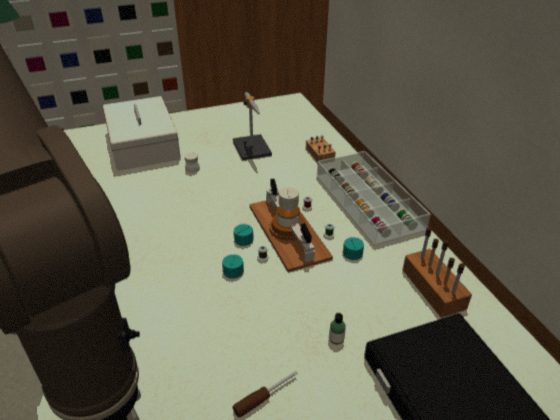

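View pics/top0.png

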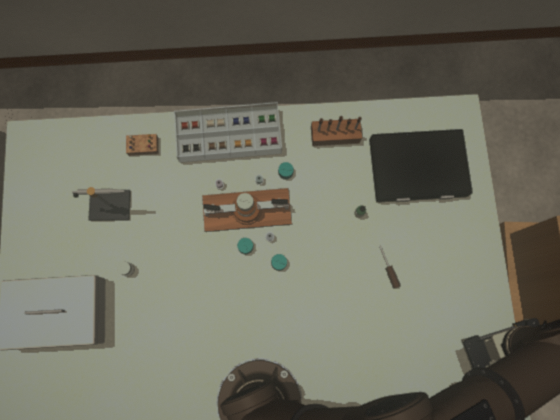

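```bash
cat > h.py <<'E'
import numpy as np,cv2
from scipy.spatial.transform import Rotation as R
def ld(n): return dict(np.load(n))
def unproj_depth(d,u,v):
    K=d["camera_matrix"];z=float(d["depth"][int(round(v)),int(round(u))])
    p=np.array([(u-K[0,2])/K[0,0]*z,-(v-K[1,2])/K[1,1]*z,-z,1]);return (d["cam_to_world"]@p)[:3]
def ray(d,u,v,h):
    K=d["camera_matrix"];T=d["cam_to_world"]
    r=T[:3,:3]@np.array([(u-K[0,2])/K[0,0],-(v-K[1,2])/K[1,1],-1]);o=T[:3,3]
    return o+r*(h-o[2])/r[2]
def proj(d,p):
    T=d["cam_to_world"];K=d["camera_matrix"];c=T[:3,:3].T@(np.asarray(p)-T[:3,3])
    return K[0,0]*c[0]/-c[2]+K[0,2],K[1,1]*c[1]/c[2]*1+K[1,2] 
def crop(d,x0,y0,w,h,s,name):
    cv2.imwrite(name,cv2.resize(d["frame"][y0:y0+h,x0:x0+w,::-1],None,fx=s,fy=s,interpolation=cv2.INTER_CUBIC))
E
python3 - <<'E'
from h import *
t=ld("pics/top0.npz");s=ld("pics/side0.npz")
crop(t,190,160,115,85,6.5,"pics/topc.png");crop(s,225,165,140,110,5.4,"pics/sidec.png")
for n,d in (("top",t),("side",s)):
    D=d["depth"]; H,W=D.shape;K=d["camera_matrix"]
    u,v=np.meshgrid(np.arange(W),np.arange(H))
    P=np.stack([(u-K[0,2])/K[0,0]*D,-(v-K[1,2])/K[1,1]*D,-D],-1)@d["cam_to_world"][:3,:3].T+d["cam_to_world"][:3,3]
    np.save(f"pics/{n}P.npy",P)
    hsv=cv2.cvtColor(d["frame"],cv2.COLOR_RGB2HSV)
    m=(P[...,0]>.4)&(P[...,0]<.8)&(abs(P[...,1])<.3)&(D>0)
    for lo,hi in ((.06,.07),(.08,.1),(.11,.14)):
        q=m&(P[...,2]>lo)&(P[...,2]<hi); print(n,lo,q.sum(),P[q].mean(0).round(3))
    # wood
    w=m&(P[...,2]>.004)&(P[...,2]<.02)&(hsv[...,1]>110)&(hsv[...,0]<20)
    xy=P[w][:,:2].astype(np.float32); print(n,"wood",w.sum(),cv2.minAreaRect(xy),np.median(P[w][:,2]))
E
```

```text
top 0.06 72 [0.605 0.007 0.064]
top 0.08 156 [0.589 0.012 0.087]
top 0.11 226 [0.588 0.007 0.125]
top wood 1441 ((0.5902813076972961, 0.006703287363052368), (0.1161380410194397, 0.2738308012485504), 1.6449980735778809) 0.012090884850112671
side 0.06 140 [ 0.585 -0.007  0.065]
side 0.08 260 [ 0.587 -0.009  0.088]
side 0.11 295 [0.586 0.001 0.124]
side wood 1831 ((0.6441835761070251, -0.0005244314670562744), (0.5981726050376892, 0.30910420417785645), 89.8659896850586) 0.013260019925177113
```

View pics/topc.png

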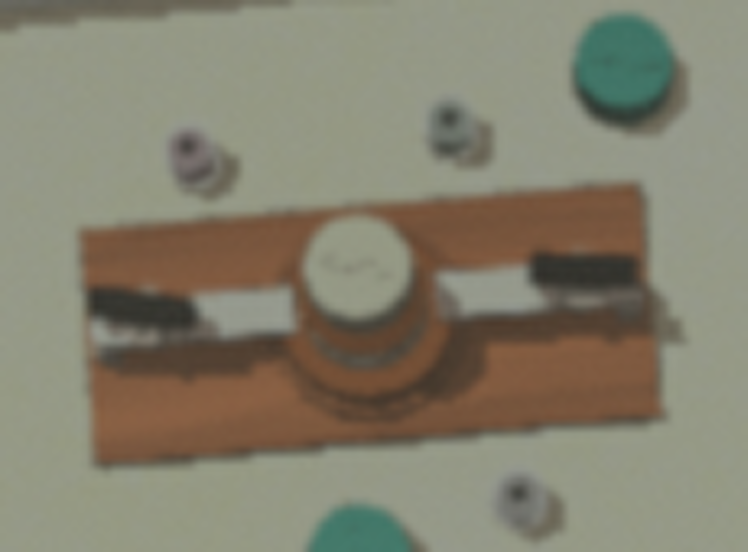

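View pics/sidec.png

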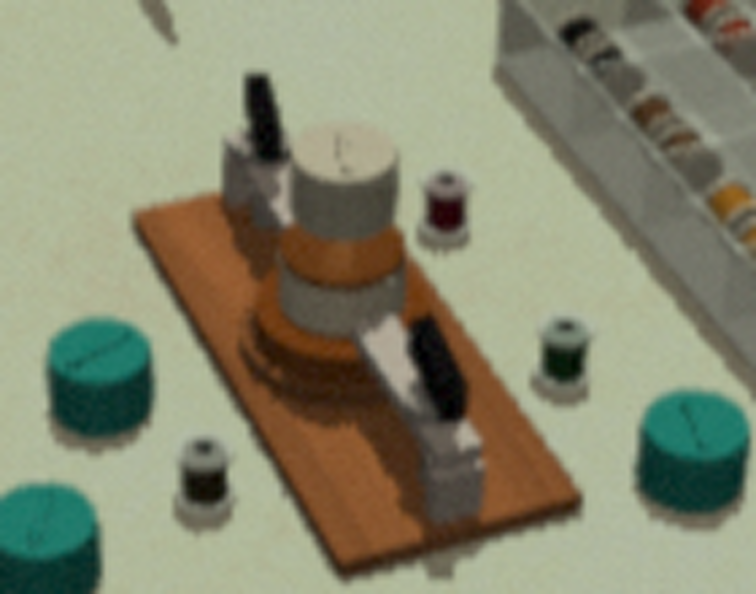

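```bash
python3 - <<'E'
from h import *
import math
for n,f in (("top",1),("side",1)):
    d=ld(f"pics/{n}0.npz");P=np.load(f"pics/{n}P.npy");F=d["frame"]
    m=(P[...,0]>.5)&(P[...,0]<.7)&(abs(P[...,1])<.2)&(d["depth"]>0)
    blk=m&(P[...,2]>.055)&(F.max(2)<60)
    nl,lab,st,ce=cv2.connectedComponentsWithStats(blk.astype(np.uint8))
    for i in range(1,nl):
        if st[i,4]<25: continue
        q=lab==i; tp=q&(P[...,2]>.084)
        ys,xs=np.where(tp); 
        xy=np.array([ray(d,x,y,.089)[:2] for x,y in zip(xs,ys)],np.float32)
        (c,s,a)=cv2.minAreaRect(xy); vx,vy,_,_=cv2.fitLine(xy,cv2.DIST_L2,0,.01,.01).ravel()
        print(n,"blk",st[i],"h",np.percentile(P[q][:,2],[5,50,95]).round(3),len(xy),"rect",np.round(c,4),np.round(s,3),"mean",xy.mean(0).round(4),"dir deg",round(math.degrees(math.atan2(vy,vx))%180,1))
    cap=m&(P[...,2]>.118)&(P[...,2]<.14)&(F[...,:].min(2)>90)
    ys,xs=np.where(cap);xy=np.array([ray(d,x,y,.126)[:2] for x,y in zip(xs,ys)],np.float32)
    print(n,"cap",len(xy),cv2.minEnclosingCircle(xy),xy.mean(0),np.median(P[cap][:,2]))
    w=(abs(P[...,2]-.012)<.006)&(P[...,0]>.52)&(P[...,0]<.67)&(abs(P[...,1])<.17)&(cv2.cvtColor(F,cv2.COLOR_RGB2HSV)[...,1]>110)&(cv2.cvtColor(F,cv2.COLOR_RGB2HSV)[...,0]<20)
    ys,xs=np.where(w);xy=np.array([ray(d,x,y,.012)[:2] for x,y in zip(xs,ys)],np.float32)
    print(n,"wood",cv2.minAreaRect(xy))
E
```

```text
top blk [272 200  15   4  55] h [0.076 0.088 0.092] 40 rect [ 0.5918 -0.0964] [0.043 0.006] mean [ 0.5915 -0.0958] dir deg 86.3
top blk [204 205  15   5  51] h [0.082 0.087 0.093] 39 rect [0.5873 0.1121] [0.043 0.009] mean [0.5867 0.1135] dir deg 79.4
top cap 201 ((0.5896937847137451, 0.007593273185193539), 0.024631671607494354) [0.58991694 0.00746901] 0.1262104977752032
top wood ((0.5903037190437317, 0.006766960024833679), (0.11495090276002884, 0.27343127131462097), 1.5297743082046509)
side blk [271 179   7  16  74] h [0.068 0.087 0.091] 48 rect [0.5839 0.106 ] [0.052 0.011] mean [0.5836 0.1048] dir deg 75.3
side blk [301 223  10  20 126] h [0.069 0.087 0.091] 75 rect [ 0.5909 -0.0999] [0.053 0.013] mean [ 0.5912 -0.1005] dir deg 83.3
side cap 194 ((0.5889334082603455, 0.0075329444371163845), 0.02726842276751995) [0.5891728  0.00846874] 0.12720527830958056
side wood ((0.5880274772644043, 0.0037527084350585938), (0.1202288493514061, 0.284189373254776), 1.6289842128753662)
```

```bash
cat >> h.py <<'E'
def go(x,y,z,yaw,st=None):
    "delta to world target; yaw (deg) = direction of tool x"
    from cell import observe
    st=st or observe(); Rm=R.from_rotvec(st["ee_rot"]).as_matrix();p=st["position"]
    d=Rm.T@(np.array([x,y,z])-p); cur=np.degrees(np.arctan2(Rm[1,0],Rm[0,0]))
    t=-(yaw-cur); t=(t+180)%360-180
    print("t",round(st["clock"],2),"pos",p.round(4),"yaw",cur.round(1),"tilt",np.degrees(np.arccos(-Rm[2,2])).round(2),"F",st["force"].round(1),"Tz",st["ft_torque"].round(3),"w",round(st["width"]*92,1),"j7",st["joints"][6].round(2))
    print("delta cm",(d*100).round(2),"turn",t.round(1),"rows",np.ceil(max(np.linalg.norm(d)/.0417,abs(t)/7.16)))
E
python3 -c "
from h import *
go(.592,-.098,.17,85)"
```

```text
t 0.15 pos [ 0.1453 -0.6075  0.2261] yaw 13.4 tilt 0.07 F [0.3 0.9 0.2] Tz [ 0.002  0.001 -0.034] w 91.7 j7 -0.08
delta cm [ 55.3  -39.16   5.65] turn -71.6 rows 17.0
```

{"op": "arm_command", "data": {
  "deltas": [
    {"xyz": [3.3, -2.3, 0.4], "turn": 0, "jaw": 0},
    {"xyz": [6.6, -4.6, 0.8], "turn": 0},
    {"xyz": [9.9, -6.9, 1.2], "turn": 0},
    {"xyz": [13.2, -9.2, 1.6], "turn": 0},
    {"xyz": [16.5, -11.5, 2.0], "turn": 0}
  ]
}}

```text
schema error: expected keys xyz, turn, jaw
```

{"op": "arm_command", "data": {
  "deltas": [
    {"xyz": [3.3, -2.3, 0.4], "turn": -7},
    {"xyz": [6.6, -4.6, 0.8], "turn": -14},
    {"xyz": [9.9, -6.9, 1.2], "turn": -21},
    {"xyz": [13.2, -9.2, 1.6], "turn": -28},
    {"xyz": [16.5, -11.5, 2.0], "turn": -35}
  ]
}}

```text
schema error: expected keys xyz, turn, jaw
```

```bash
python3 -c "
from h import *
go(.592,-.098,.17,85)"
```

```text
t 0.15 pos [ 0.1453 -0.6075  0.2261] yaw 13.4 tilt 0.07 F [0.3 0.9 0.2] Tz [ 0.002  0.001 -0.034] w 91.7 j7 -0.08
delta cm [ 55.3  -39.16   5.65] turn -71.6 rows 17.0
```

{"op": "arm_command", "data": {
  "deltas": [
    {"xyz": [3.3, -2.3, 0.3], "turn": 0, "jaw": 0},
    {"xyz": [6.6, -4.6, 0.6], "turn": 0, "jaw": 0},
    {"xyz": [9.9, -6.9, 0.9], "turn": 0, "jaw": 0},
    {"xyz": [13.2, -9.2, 1.2], "turn": 0, "jaw": 0},
    {"xyz": [16.5, -11.5, 1.5], "turn": 0, "jaw": 0}
  ]
}}

```text
clock: 0.57
position: [0.2798, -0.4556, 0.211]
ee_rot: [-3.119, -0.367, 0.001]
force: [1.0, 0.3, 0.1]
width: 0.997
```

{"op": "arm_command", "data": {
  "deltas": [
    {"xyz": [3.3, -2.3, 0.3], "turn": -7, "jaw": 0},
    {"xyz": [6.6, -4.6, 0.6], "turn": -14, "jaw": 0},
    {"xyz": [9.9, -6.9, 0.9], "turn": -21, "jaw": 0},
    {"xyz": [13.2, -9.2, 1.2], "turn": -28, "jaw": 0},
    {"xyz": [16.5, -11.5, 1.5], "turn": -35, "jaw": 0}
  ]
}}

```text
clock: 0.98
position: [0.4144, -0.3036, 0.196]
ee_rot: [-2.86, -1.297, -0.0]
force: [0.4, -1.0, 0.6]
width: 0.999
```

```bash
python3 -c "
from h import *
go(.592,-.098,.17,85)"
```

```text
t 0.98 pos [ 0.4144 -0.3036  0.196 ] yaw 48.8 tilt 0.07 F [ 0.4 -1.   0.6] Tz [-0.101 -0.098  0.029] w 92.0 j7 -0.28
delta cm [27.17 -0.19  2.62] turn -36.2 rows 7.0
```

{"op": "arm_command", "data": {
  "deltas": [
    {"xyz": [4.1, 0, 0.2], "turn": 0, "jaw": 0},
    {"xyz": [8.2, 0, 0.4], "turn": 0, "jaw": 0},
    {"xyz": [12.3, 0, 0.6], "turn": 0, "jaw": 0},
    {"xyz": [16.4, 0, 0.8], "turn": 0, "jaw": 0},
    {"xyz": [20.5, -0.1, 1.0], "turn": 0, "jaw": 0}
  ]
}}

```text
clock: 1.4
position: [0.5497, -0.1472, 0.186]
ee_rot: [-2.86, -1.296, 0.0]
force: [0.1, -0.5, 0.2]
width: 0.997
```

{"op": "arm_command", "data": {
  "deltas": [
    {"xyz": [2.0, 0, 0.3], "turn": -7, "jaw": 0},
    {"xyz": [4.0, 0, 0.6], "turn": -14, "jaw": 0},
    {"xyz": [5.5, 0, 0.9], "turn": -21, "jaw": 0},
    {"xyz": [6.7, -0.1, 1.2], "turn": -28, "jaw": 0},
    {"xyz": [6.7, -0.1, 1.6], "turn": -35, "jaw": 0}
  ]
}}

```text
clock: 1.82
position: [0.5945, -0.0929, 0.1697]
ee_rot: [-2.328, -2.107, -0.003]
force: [-0.3, 0.0, -0.1]
width: 0.999
```

```bash
python3 -c "
from h import *
from cell import get_image
d=get_image('wrist');np.savez('pics/wrist1.npz',**d);crop(d,0,0,560,420,1.4,'pics/wrist1.png')
go(.592,-.098,.17,85)"
```

```text
t 1.87 pos [ 0.5932 -0.0946  0.1687] yaw 84.7 tilt 0.15 F [-0.7 -0.6 -0.6] Tz [-0.062 -0.056 -0.013] w 91.9 j7 -0.24
delta cm [-0.35 -0.09 -0.13] turn -0.3 rows 1.0
```

View pics/wrist1.png

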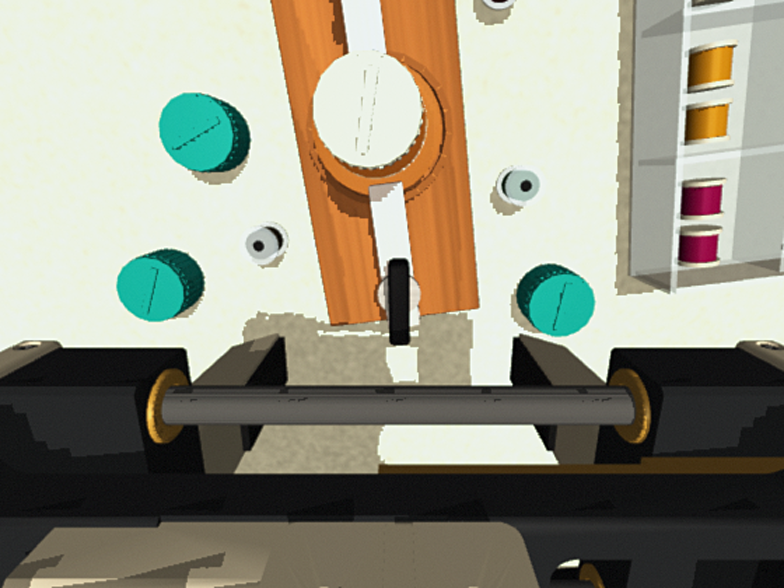

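```bash
cat > m.py <<'E'
from h import *
import math,sys
def knobs(d,xr=(.5,.68),yr=(-.17,.17)):
    F=d["frame"];D=d["depth"];H,W=D.shape;K=d["camera_matrix"]
    u,v=np.meshgrid(np.arange(W),np.arange(H));T=d["cam_to_world"]
    P=np.stack([(u-K[0,2])/K[0,0]*D,-(v-K[1,2])/K[1,1]*D,-D],-1)@T[:3,:3].T+T[:3,3]
    m=(P[...,0]>xr[0])&(P[...,0]<xr[1])&(P[...,1]>yr[0])&(P[...,1]<yr[1])&(D>0)
    b=m&(P[...,2]>.082)&(P[...,2]<.096)&(F.max(2)<70)
    nl,lab,st,ce=cv2.connectedComponentsWithStats(b.astype(np.uint8))
    for i in range(1,nl):
        if st[i,4]<60: continue
        ys,xs=np.where(lab==i);xy=np.array([ray(d,x,y,.089)[:2] for x,y in zip(xs,ys)],np.float32)
        c,s,a=cv2.minAreaRect(xy);vx,vy,_,_=cv2.fitLine(xy,cv2.DIST_L2,0,.01,.01).ravel()
        print("knob",np.round(c,4),"size",np.round(s,4),"mean",xy.mean(0).round(4),"h",np.median(P[lab==i][:,2]).round(4),"dir",round(math.degrees(math.atan2(vy,vx))%180,1))
    return P
def cap(d,P,z=.126,lo=.117,hi=.134):
    F=d["frame"];m=(P[...,2]>lo)&(P[...,2]<hi)&(F.min(2)>150)&(P[...,0]>.5)&(P[...,0]<.68)&(abs(P[...,1])<.15)
    nl,lab,st,ce=cv2.connectedComponentsWithStats(m.astype(np.uint8))
    i=1+np.argmax(st[1:,4]);ys,xs=np.where(lab==i)
    xy=np.array([ray(d,x,y,z)[:2] for x,y in zip(xs,ys)],np.float32)
    print("cap",np.round(cv2.minEnclosingCircle(xy)[0],4),round(cv2.minEnclosingCircle(xy)[1],4),"mean",xy.mean(0).round(4),"h",np.median(P[lab==i][:,2]).round(4))
if __name__=="__main__":
    d=ld(sys.argv[1]);P=knobs(d);cap(d,P)
E
python3 m.py pics/wrist1.npz
```

```text
knob [ 0.5934 -0.097 ] size [0.0518 0.0125] mean [ 0.5934 -0.0959] h 0.0889 dir 85.0
cap [0.59   0.0065] 0.0248 mean [0.5898 0.0075] h 0.1274
```

{"op": "arm_command", "data": {
  "deltas": [
    {"xyz": [-0.3, 0, 2.5], "turn": 0, "jaw": 60},
    {"xyz": [-0.3, 0, 5.0], "turn": 0, "jaw": 120},
    {"xyz": [-0.3, 0, 7.5], "turn": 0, "jaw": 120},
    {"xyz": [-0.3, 0, 9.5], "turn": 0, "jaw": 120},
    {"xyz": [-0.3, 0, 9.9], "turn": 0, "jaw": 120}
  ],
  "force": 50
}}

```text
clock: 2.28
position: [0.5901, -0.098, 0.0662]
ee_rot: [-2.32, -2.109, 0.007]
force: [-0.8, -0.1, -0.1]
width: 0.687
```

{"op": "arm_command", "data": {
  "deltas": [
    {"xyz": [0, 0, 0], "turn": 0, "jaw": 255},
    {"xyz": [0, 0, 0], "turn": 0, "jaw": 255},
    {"xyz": [0, 0, 0], "turn": 0, "jaw": 255},
    {"xyz": [0, 0, 0], "turn": 0, "jaw": 255},
    {"xyz": [0, 0, 0], "turn": 0, "jaw": 255}
  ],
  "force": 50
}}

```text
clock: 2.7
position: [0.5908, -0.0981, 0.0674]
ee_rot: [-2.321, -2.109, 0.005]
force: [0.8, 0.0, 0.6]
width: 0.327
```

```bash
python3 -c "
from h import *
go(.5931,-.0972,.07,5)"
```

```text
t 2.7 pos [ 0.5908 -0.0981  0.0674] yaw 84.5 tilt 0.34 F [0.8 0.  0.6] Tz [-0.006 -0.095 -0.   ] w 30.1 j7 -0.3
delta cm [ 0.11  0.22 -0.26] turn 79.5 rows 12.0
```

{"op": "arm_command", "data": {
  "deltas": [
    {"xyz": [0.1, 0.2, -0.25], "turn": 0, "jaw": 255},
    {"xyz": [0.1, 0.2, -0.25], "turn": 0, "jaw": 255},
    {"xyz": [0.1, 0.2, -0.25], "turn": 0, "jaw": 255},
    {"xyz": [0.1, 0.2, -0.25], "turn": 0, "jaw": 255},
    {"xyz": [0.1, 0.2, -0.25], "turn": 0, "jaw": 255}
  ],
  "force": 50
}}

```text
clock: 3.12
position: [0.5945, -0.0972, 0.0709]
ee_rot: [-2.323, -2.111, 0.001]
force: [2.6, -1.0, 6.0]
width: 0.139
```

```bash
python3 -c "
from h import *
go(.5931,-.0972,.07,5)"
```

```text
t 3.12 pos [ 0.5945 -0.0972  0.0709] yaw 84.5 tilt 0.18 F [ 2.6 -1.   6. ] Tz [ 0.011 -0.701  0.047] w 12.8 j7 -0.3
delta cm [-0.02 -0.13  0.09] turn 79.5 rows 12.0
```

{"op": "arm_command", "data": {
  "deltas": [
    {"xyz": [0, 0, 0], "turn": 6, "jaw": 255},
    {"xyz": [0, 0, 0], "turn": 12, "jaw": 255},
    {"xyz": [0, 0, 0], "turn": 18, "jaw": 255},
    {"xyz": [0, 0, 0], "turn": 24, "jaw": 255},
    {"xyz": [0, 0, 0], "turn": 30, "jaw": 255}
  ],
  "force": 55
}}

```text
clock: 3.53
position: [0.5948, -0.0973, 0.0709]
ee_rot: [-2.794, -1.431, 0.002]
force: [1.9, -0.0, -0.3]
width: 0.135
```

```bash
python3 -c "
from h import *
go(.5931,-.0972,.07,5)"
```

```text
t 3.53 pos [ 0.5948 -0.0973  0.0709] yaw 54.2 tilt 0.15 F [ 1.9 -0.  -0.3] Tz [-0.069 -0.535  0.138] w 12.4 j7 -0.74
delta cm [-0.09 -0.14  0.09] turn 49.2 rows 7.0
```

{"op": "arm_command", "data": {
  "deltas": [
    {"xyz": [0, 0, 0], "turn": 6, "jaw": 255},
    {"xyz": [0, 0, 0], "turn": 12, "jaw": 255},
    {"xyz": [0, 0, 0], "turn": 18, "jaw": 255},
    {"xyz": [0, 0, 0], "turn": 24, "jaw": 255},
    {"xyz": [0, 0, 0], "turn": 30, "jaw": 255}
  ],
  "force": 55
}}

```text
clock: 3.95
position: [0.5949, -0.0975, 0.0709]
ee_rot: [-3.072, -0.652, 0.002]
force: [1.0, -0.6, -0.7]
width: 0.134
```

{"op": "arm_command", "data": {
  "deltas": [
    {"xyz": [0, 0, 0], "turn": 4, "jaw": 255},
    {"xyz": [0, 0, 0], "turn": 8, "jaw": 255},
    {"xyz": [0, 0, 0], "turn": 12, "jaw": 255},
    {"xyz": [0, 0, 0], "turn": 13, "jaw": 255},
    {"xyz": [0, 0, 0], "turn": 13, "jaw": 255}
  ],
  "force": 55
}}

```text
clock: 4.37
position: [0.595, -0.0976, 0.0709]
ee_rot: [-3.126, -0.301, 0.002]
force: [1.3, -1.2, 1.3]
width: 0.135
```

```bash
python3 -c "
from h import *
go(.5931,-.0972,.07,5)"
```

```text
t 4.37 pos [ 0.595  -0.0976  0.0709] yaw 11.0 tilt 0.11 F [ 1.3 -1.2  1.3] Tz [-0.223 -0.287  0.254] w 12.4 j7 -1.36
delta cm [-0.18 -0.08  0.09] turn 6.0 rows 1.0
```

{"op": "arm_command", "data": {
  "deltas": [
    {"xyz": [0, 0, 0], "turn": 1, "jaw": 255},
    {"xyz": [0, 0, 0], "turn": 2, "jaw": 255},
    {"xyz": [0, 0, 0], "turn": 3, "jaw": 255},
    {"xyz": [0, 0, 0], "turn": 4, "jaw": 255},
    {"xyz": [0, 0, 0], "turn": 5, "jaw": 255}
  ],
  "force": 60
}}

```text
clock: 4.78
position: [0.595, -0.0977, 0.0709]
ee_rot: [-3.137, -0.164, 0.002]
force: [1.6, -2.2, 0.6]
width: 0.143
```

```bash
python3 -c "
from h import *
go(.5931,-.0972,.07,5)"
```

```text
t 4.78 pos [ 0.595  -0.0977  0.0709] yaw 6.0 tilt 0.1 F [ 1.6 -2.2  0.6] Tz [-0.28  -0.248  1.252] w 13.2 j7 -1.43
delta cm [-0.18 -0.07  0.09] turn 1.0 rows 1.0
```

{"op": "arm_command", "data": {
  "deltas": [
    {"xyz": [0, 0, 0], "turn": -2, "jaw": 255},
    {"xyz": [0, 0, 0], "turn": -2, "jaw": 130},
    {"xyz": [0, 0, 0], "turn": -2, "jaw": 130},
    {"xyz": [0, 0, 0], "turn": -2, "jaw": 130},
    {"xyz": [0, 0, 0], "turn": -2, "jaw": 130}
  ]
}}

```text
clock: 5.2
position: [0.5946, -0.0976, 0.0707]
ee_rot: [-3.133, -0.216, 0.004]
force: [0.7, 0.1, 0.6]
width: 0.377
```

{"op": "arm_command", "data": {
  "deltas": [
    {"xyz": [0, 0, -2], "turn": 0, "jaw": 130},
    {"xyz": [0, 0, -5], "turn": 0, "jaw": 130},
    {"xyz": [0, 0, -8], "turn": 0, "jaw": 130},
    {"xyz": [0, 0, -10], "turn": 0, "jaw": 100},
    {"xyz": [0, 0, -10], "turn": 0, "jaw": 100}
  ]
}}

```text
clock: 5.62
position: [0.5973, -0.0978, 0.1754]
ee_rot: [-3.134, -0.214, -0.008]
force: [0.9, 0.1, -0.1]
width: 0.579
```

```bash
python3 -c "
from m import *
from cell import get_image
d=get_image('wrist');np.savez('pics/wrist2.npz',**d);crop(d,0,0,560,420,1.4,'pics/wrist2.png')
P=knobs(d);cap(d,P)
go(.5875,.112,.17,78)"
```

```text
knob [0.5897 0.1078] size [0.0543 0.015 ] mean [0.5894 0.108 ] h 0.0886 dir 79.5
knob [ 0.5949 -0.0982] size [0.0524 0.0129] mean [ 0.5954 -0.0981] h 0.0888 dir 15.6
cap [0.5902 0.0068] 0.0253 mean [0.59   0.0072] h 0.1274
t 5.67 pos [ 0.5963 -0.0977  0.1731] yaw 7.8 tilt 0.13 F [-1.  -0.1  0.2] Tz [ 0.049  0.034 -0.001] w 54.8 j7 -1.39
delta cm [  1.99 -20.9    0.33] turn -70.2 rows 10.0
```

View pics/wrist2.png

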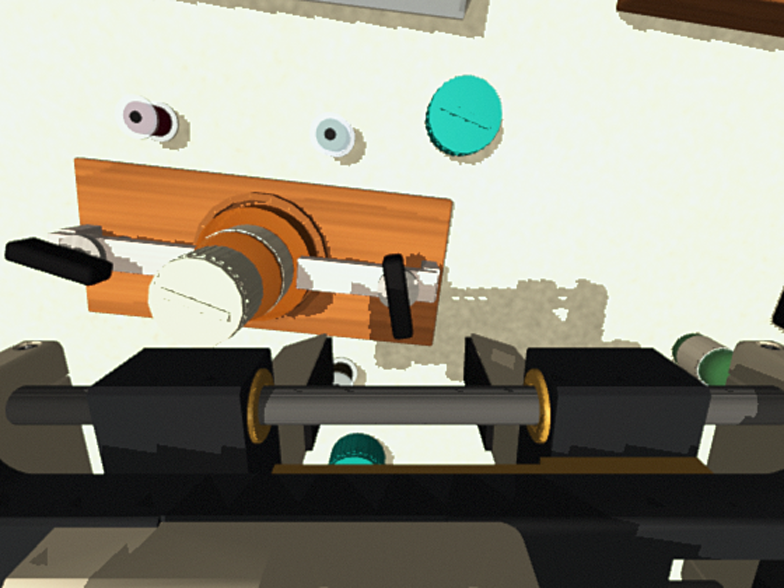

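```bash
python3 - <<'E'
from m import *
for f in ("pics/wrist1.npz","pics/wrist2.npz"):
    d=ld(f);F=d["frame"];D=d["depth"];H,W=D.shape;K=d["camera_matrix"];T=d["cam_to_world"]
    u,v=np.meshgrid(np.arange(W),np.arange(H))
    P=np.stack([(u-K[0,2])/K[0,0]*D,-(v-K[1,2])/K[1,1]*D,-D],-1)@T[:3,:3].T+T[:3,3]
    for yr in ((-.15,-.05),(.06,.15)):
        m=(abs(P[...,0]-.59)<.06)&(P[...,1]>yr[0])&(P[...,1]<yr[1])&(F.max(2)<70)&(abs(P[...,2]-.089)<.0025)
        if m.sum()<50: continue
        ys,xs=np.where(m);xy=np.array([ray(d,x,y,.089)[:2] for x,y in zip(xs,ys)],np.float32)
        print(f,m.sum(),cv2.minAreaRect(xy), np.degrees(np.arctan2(*cv2.fitLine(xy,cv2.DIST_L2,0,.01,.01).ravel()[[1,0]])))
    # wood top
    hsv=cv2.cvtColor(F,cv2.COLOR_RGB2HSV)
    w=(abs(P[...,2]-.012)<.003)&(hsv[...,1]>120)&(hsv[...,0]<20)&(P[...,0]>.5)&(P[...,0]<.68)&(abs(P[...,1])<.2)
    ys,xs=np.where(w);xy=np.array([ray(d,x,y,.012)[:2] for x,y in zip(xs,ys)],np.float32)
    print("wood",w.sum(),cv2.minAreaRect(xy))
E
```

```text
pics/wrist1.npz 817 ((0.5934167504310608, -0.09739203751087189), (0.050963710993528366, 0.012391939759254456), 84.66819763183594) 84.87895
wood 14726 ((0.5754555463790894, -0.01907561719417572), (0.15014488995075226, 0.22871153056621552), 1.5775413513183594)
pics/wrist2.npz 823 ((0.5944137573242188, -0.09831399470567703), (0.05131391063332558, 0.012615852989256382), 15.935237884521484) 15.729749
pics/wrist2.npz 882 ((0.588948130607605, 0.1093720942735672), (0.051504962146282196, 0.012856251560151577), 78.3389892578125) 78.6881
wood 14390 ((0.5878871083259583, 0.00671049952507019), (0.2897838056087494, 0.15581054985523224), 84.72433471679688)
```

```bash
python3 -c "
from h import *
go(.5943,-.098,.071,15.8)"
```

```text
t 5.67 pos [ 0.5963 -0.0977  0.1731] yaw 7.8 tilt 0.13 F [-1.  -0.1  0.2] Tz [ 0.049  0.034 -0.001] w 54.8 j7 -1.39
delta cm [-0.22  0.   10.21] turn -8.0 rows 3.0
```

{"op": "arm_command", "data": {
  "deltas": [
    {"xyz": [-0.2, 0, 2.5], "turn": -4, "jaw": 130},
    {"xyz": [-0.2, 0, 5.0], "turn": -8, "jaw": 150},
    {"xyz": [-0.2, 0, 7.5], "turn": -8, "jaw": 150},
    {"xyz": [-0.2, 0, 9.5], "turn": -8, "jaw": 150},
    {"xyz": [-0.2, 0, 10.1], "turn": -8, "jaw": 200}
  ],
  "force": 60
}}

```text
clock: 6.08
position: [0.5914, -0.0976, 0.0678]
ee_rot: [-3.11, -0.432, 0.007]
force: [-0.4, 0.2, -0.3]
width: 0.381
```

```bash
python3 -c "
from h import *
go(.5943,-.098,.071,15.8)"
```

```text
t 6.08 pos [ 0.5914 -0.0976  0.0678] yaw 15.8 tilt 0.29 F [-0.4  0.2 -0.3] Tz [ 0.034  0.08  -0.032] w 35.0 j7 -1.28
delta cm [ 0.27  0.11 -0.32] turn 0.0 rows 1.0
```

{"op": "arm_command", "data": {
  "deltas": [
    {"xyz": [0.25, 0.1, -0.25], "turn": 0, "jaw": 255},
    {"xyz": [0.25, 0.1, -0.25], "turn": 0, "jaw": 255},
    {"xyz": [0.25, 0.1, -0.25], "turn": 0, "jaw": 255},
    {"xyz": [0.25, 0.1, -0.25], "turn": 0, "jaw": 255},
    {"xyz": [0.25, 0.1, -0.25], "turn": 0, "jaw": 255}
  ],
  "force": 60
}}

```text
clock: 6.5
position: [0.5948, -0.0977, 0.0714]
ee_rot: [-3.11, -0.432, 0.004]
force: [0.3, 0.7, 1.3]
width: 0.136
```

{"op": "arm_command", "data": {
  "deltas": [
    {"xyz": [0, 0, 0], "turn": 0, "jaw": 255},
    {"xyz": [0, 0, 0], "turn": 0, "jaw": 255}
  ]
}}

```text
clock: 6.67
position: [0.5948, -0.0977, 0.0714]
ee_rot: [-3.11, -0.432, 0.004]
force: [2.3, 0.8, -5.0]
width: 0.136
```

```bash
python3 -c "
from h import *
go(.5943,-.098,.071,9)"
```

```text
t 6.67 pos [ 0.5948 -0.0977  0.0714] yaw 15.8 tilt 0.18 F [ 2.3  0.8 -5. ] Tz [ 0.033 -0.296 -0.009] w 12.5 j7 -1.28
delta cm [-0.06  0.02  0.04] turn 6.8 rows 1.0
```

{"op": "arm_command", "data": {
  "deltas": [
    {"xyz": [0, 0, 0], "turn": 1.5, "jaw": 255},
    {"xyz": [0, 0, 0], "turn": 3, "jaw": 255}
  ]
}}

```text
clock: 6.83
position: [0.5948, -0.0977, 0.0714]
ee_rot: [-3.12, -0.347, 0.004]
force: [1.1, -0.2, -6.1]
width: 0.134
```

```bash
python3 -c "
from h import *
go(.5943,-.098,.071,9)"
```

```text
t 6.83 pos [ 0.5948 -0.0977  0.0714] yaw 12.7 tilt 0.17 F [ 1.1 -0.2 -6.1] Tz [ 0.044 -0.249  0.366] w 12.4 j7 -1.33
delta cm [-0.06  0.02  0.04] turn 3.7 rows 1.0
```

{"op": "arm_command", "data": {
  "deltas": [
    {"xyz": [0, 0, 0], "turn": 1, "jaw": 255},
    {"xyz": [0, 0, 0], "turn": 2, "jaw": 255}
  ]
}}

```text
clock: 7.0
position: [0.5948, -0.0977, 0.0714]
ee_rot: [-3.127, -0.29, 0.004]
force: [1.1, 0.6, -5.6]
width: 0.135
```

```bash
python3 -c "
from h import *
go(.5943,-.098,.071,9)"
```

```text
t 7.0 pos [ 0.5948 -0.0977  0.0714] yaw 10.6 tilt 0.17 F [ 1.1  0.6 -5.6] Tz [-0.068 -0.254  0.388] w 12.4 j7 -1.36
delta cm [-0.06  0.02  0.04] turn 1.6 rows 1.0
```

{"op": "arm_command", "data": {
  "deltas": [
    {"xyz": [0, 0, 0], "turn": 1, "jaw": 255},
    {"xyz": [0, 0, 0], "turn": 2, "jaw": 255}
  ]
}}

```text
clock: 7.17
position: [0.5948, -0.0977, 0.0714]
ee_rot: [-3.132, -0.233, 0.004]
force: [0.9, -0.5, -5.7]
width: 0.141
```

```bash
python3 -c "
from h import *
go(.5943,-.098,.071,9)"
```

```text
t 7.17 pos [ 0.5948 -0.0977  0.0714] yaw 8.5 tilt 0.16 F [ 0.9 -0.5 -5.7] Tz [-0.092 -0.218  0.935] w 12.9 j7 -1.39
delta cm [-0.06  0.02  0.04] turn -0.5 rows 1.0
```

{"op": "arm_command", "data": {
  "deltas": [
    {"xyz": [0, 0, 0], "turn": 1, "jaw": 255},
    {"xyz": [0, 0, 0], "turn": 2, "jaw": 255}
  ]
}}

```text
clock: 7.33
position: [0.5948, -0.0977, 0.0714]
ee_rot: [-3.136, -0.178, 0.004]
force: [1.1, -1.1, -4.8]
width: 0.137
```

```bash
python3 -c "
from h import *
go(.5943,-.098,.071,9)"
```

```text
t 7.33 pos [ 0.5948 -0.0977  0.0714] yaw 6.5 tilt 0.16 F [ 1.1 -1.1 -4.8] Tz [-0.121 -0.165  1.198] w 12.6 j7 -1.42
delta cm [-0.06  0.02  0.04] turn -2.5 rows 1.0
```

{"op": "arm_command", "data": {
  "deltas": [
    {"xyz": [0, 0, 0], "turn": 0, "jaw": 130},
    {"xyz": [0, 0, 0], "turn": 0, "jaw": 130},
    {"xyz": [0, 0, 0], "turn": 0, "jaw": 130},
    {"xyz": [0, 0, 0], "turn": 0, "jaw": 130}
  ],
  "force": 60
}}

```text
clock: 7.67
position: [0.595, -0.0979, 0.0718]
ee_rot: [-3.136, -0.177, 0.003]
force: [-0.2, -0.1, 0.9]
width: 0.377
```

{"op": "arm_command", "data": {
  "deltas": [
    {"xyz": [0, 0, -2], "turn": 0, "jaw": 130},
    {"xyz": [0, 0, -5], "turn": 0, "jaw": 130},
    {"xyz": [0, 0, -8], "turn": 0, "jaw": 130},
    {"xyz": [0, 0, -10], "turn": 0, "jaw": 100},
    {"xyz": [0, 0, -10], "turn": 0, "jaw": 100}
  ]
}}

```text
clock: 8.08
position: [0.598, -0.0983, 0.1769]
ee_rot: [-3.137, -0.175, -0.009]
force: [1.6, 0.3, -0.3]
width: 0.584
```

```bash
python3 -c "
from m import *
from cell import get_image
d=get_image('wrist');np.savez('pics/wrist3.npz',**d);crop(d,0,0,560,420,1.4,'pics/wrist3.png')
P=knobs(d);cap(d,P)
go(.5885,.1095,.17,78.5)"
```

```text
knob [0.5896 0.1075] size [0.0547 0.0149] mean [0.5895 0.108 ] h 0.0887 dir 79.6
knob [ 0.5948 -0.0983] size [0.0521 0.0129] mean [ 0.5954 -0.0982] h 0.0889 dir 15.5
cap [0.5901 0.0064] 0.0253 mean [0.5904 0.0072] h 0.1274
t 8.13 pos [ 0.5969 -0.0982  0.1746] yaw 6.4 tilt 0.18 F [0.2 0.3 0.5] Tz [-0.007  0.006 -0.024] w 54.7 j7 -1.41
delta cm [  1.48 -20.74   0.47] turn -72.1 rows 11.0
```

{"op": "arm_command", "data": {
  "deltas": [
    {"xyz": [0.3, -4.1, 0], "turn": 0, "jaw": 100},
    {"xyz": [0.6, -8.2, 0], "turn": 0, "jaw": 100},
    {"xyz": [0.9, -12.3, 0.2], "turn": 0, "jaw": 100},
    {"xyz": [1.2, -16.4, 0.3], "turn": 0, "jaw": 100},
    {"xyz": [1.5, -20.5, 0.5], "turn": 0, "jaw": 100}
  ]
}}

```text
clock: 8.55
position: [0.588, 0.1087, 0.1687]
ee_rot: [-3.136, -0.174, -0.003]
force: [0.9, 0.4, -0.2]
width: 0.605
```

{"op": "arm_command", "data": {
  "deltas": [
    {"xyz": [0, 0, 0], "turn": -7, "jaw": 100},
    {"xyz": [0, 0, 0], "turn": -14, "jaw": 100},
    {"xyz": [0, 0, 0], "turn": -21, "jaw": 100},
    {"xyz": [0, 0, 0], "turn": -28, "jaw": 100},
    {"xyz": [0, 0, 0], "turn": -35, "jaw": 100}
  ]
}}

```text
clock: 8.97
position: [0.5873, 0.1087, 0.1675]
ee_rot: [2.936, 1.119, 0.0]
force: [-1.0, -0.3, 0.9]
width: 0.61
```

{"op": "arm_command", "data": {
  "deltas": [
    {"xyz": [0, 0, 0], "turn": -7, "jaw": 100},
    {"xyz": [0, 0, 0], "turn": -14, "jaw": 100},
    {"xyz": [0, 0, 0], "turn": -21, "jaw": 100},
    {"xyz": [0, 0, 0], "turn": -28, "jaw": 100},
    {"xyz": [0, 0, 0], "turn": -37, "jaw": 100}
  ]
}}

```text
clock: 9.38
position: [0.5866, 0.1085, 0.1664]
ee_rot: [-2.454, -1.96, 0.002]
force: [0.7, 0.3, 0.7]
width: 0.607
```

```bash
python3 -c "
from m import *
from cell import get_image
d=get_image('wrist');np.savez('pics/wrist4.npz',**d);crop(d,0,0,560,420,1.4,'pics/wrist4.png')
P=knobs(d)
go(.5885,.1095,.071,78.5)"
```

```text
knob [0.5875 0.113 ] size [0.0512 0.012 ] mean [0.5877 0.1137] h 0.0889 dir 78.2
t 9.43 pos [0.5867 0.1082 0.1663] yaw 77.7 tilt 0.1 F [-0.1 -0.  -0.6] Tz [-0.066 -0.124  0.026] w 55.7 j7 -0.67
delta cm [0.17 0.17 9.53] turn -0.8 rows 3.0
```

View pics/wrist4.png

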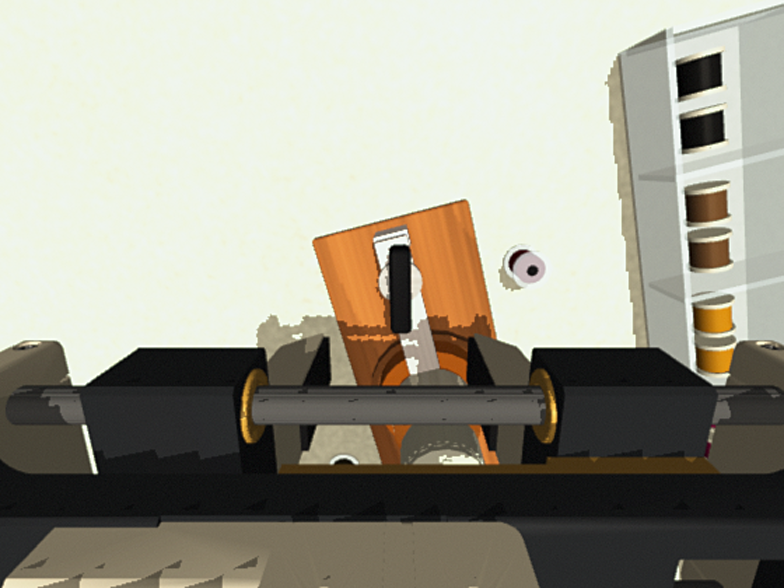

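{"op": "arm_command", "data": {
  "deltas": [
    {"xyz": [0.4, 0, 2.5], "turn": 0, "jaw": 130},
    {"xyz": [0.4, 0, 5.0], "turn": 0, "jaw": 150},
    {"xyz": [0.4, 0, 7.5], "turn": 0, "jaw": 150},
    {"xyz": [0.4, 0, 9.0], "turn": 0, "jaw": 150},
    {"xyz": [0.4, 0.1, 9.3], "turn": 0, "jaw": 150}
  ],
  "force": 60
}}

```text
clock: 9.85
position: [0.5856, 0.1111, 0.0695]
ee_rot: [-2.446, -1.966, 0.011]
force: [-0.4, -0.9, 0.1]
width: 0.414
```

```bash
python3 -c "
from h import *
go(.5878,.112,.071,78)"
```

```text
t 9.85 pos [0.5856 0.1111 0.0695] yaw 77.6 tilt 0.46 F [-0.4 -0.9  0.1] Tz [-0.028 -0.088  0.013] w 38.1 j7 -0.73
delta cm [ 0.14  0.19 -0.15] turn -0.4 rows 1.0
```

{"op": "arm_command", "data": {
  "deltas": [
    {"xyz": [0.1, 0.15, -0.1], "turn": 0, "jaw": 255},
    {"xyz": [0.1, 0.15, -0.1], "turn": 0, "jaw": 255},
    {"xyz": [0.1, 0.15, -0.1], "turn": 0, "jaw": 255},
    {"xyz": [0.1, 0.15, -0.1], "turn": 0, "jaw": 255},
    {"xyz": [0.1, 0.15, -0.1], "turn": 0, "jaw": 255}
  ],
  "force": 60
}}

```text
clock: 10.27
position: [0.5884, 0.1119, 0.0716]
ee_rot: [-2.447, -1.966, 0.008]
force: [2.4, 0.1, 2.2]
width: 0.136
```

```bash
python3 -c "
from m import *
from cell import get_image
d=get_image('wrist');np.savez('pics/wrist5.npz',**d);crop(d,0,0,560,420,1.4,'pics/wrist5.png')
go(.5878,.112,.071,78)"
```

```text
t 10.32 pos [0.5884 0.1119 0.0716] yaw 77.6 tilt 0.32 F [1.6 0.9 2.4] Tz [-0.054 -0.531  0.1  ] w 12.5 j7 -0.73
delta cm [-0.   -0.06  0.06] turn -0.4 rows 1.0
```

View pics/wrist5.png

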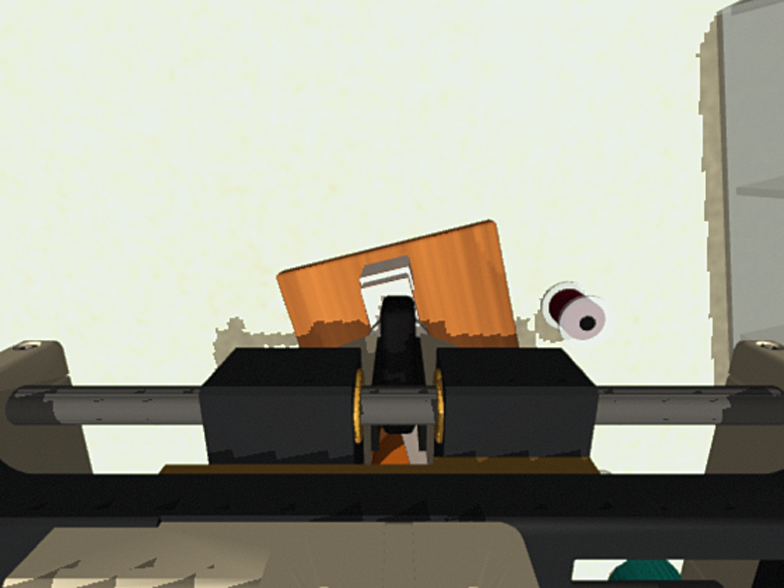

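{"op": "arm_command", "data": {
  "deltas": [
    {"xyz": [0, 0, 0], "turn": 6, "jaw": 255},
    {"xyz": [0, 0, 0], "turn": 12, "jaw": 255},
    {"xyz": [0, 0, 0], "turn": 18, "jaw": 255},
    {"xyz": [0, 0, 0], "turn": 24, "jaw": 255},
    {"xyz": [0, 0, 0], "turn": 30, "jaw": 255}
  ]
}}

```text
clock: 10.73
position: [0.5883, 0.112, 0.0717]
ee_rot: [-2.877, -1.259, 0.008]
force: [1.5, 0.7, -5.6]
width: 0.137
```

{"op": "arm_command", "data": {
  "deltas": [
    {"xyz": [0, 0, 0], "turn": 6, "jaw": 255},
    {"xyz": [0, 0, 0], "turn": 12, "jaw": 255},
    {"xyz": [0, 0, 0], "turn": 18, "jaw": 255},
    {"xyz": [0, 0, 0], "turn": 24, "jaw": 255},
    {"xyz": [0, 0, 0], "turn": 29, "jaw": 255}
  ]
}}

```text
clock: 11.15
position: [0.5882, 0.1121, 0.0717]
ee_rot: [3.103, 0.491, -0.009]
force: [0.6, 0.2, -5.6]
width: 0.137
```

```bash
python3 -c "
from h import *
go(.5878,.112,.071,78)"
```

```text
t 11.15 pos [0.5882 0.1121 0.0717] yaw 18.0 tilt 0.31 F [ 0.6  0.2 -5.6] Tz [ 0.103 -0.349  0.256] w 12.6 j7 -1.59
delta cm [-0.04 -0.    0.07] turn -60.0 rows 9.0
```

{"op": "arm_command", "data": {
  "deltas": [
    {"xyz": [0, 0, 0], "turn": 1, "jaw": 255},
    {"xyz": [0, 0, 0], "turn": 2, "jaw": 255}
  ]
}}

```text
clock: 11.32
position: [0.5882, 0.1121, 0.0717]
ee_rot: [3.11, 0.438, -0.008]
force: [1.2, -0.9, -5.2]
width: 0.134
```

```bash
python3 -c "
from h import *
go(.5878,.112,.071,78)"
```

```text
t 11.32 pos [0.5882 0.1121 0.0717] yaw 16.0 tilt 0.3 F [ 1.2 -0.9 -5.2] Tz [-0.03  -0.425  0.228] w 12.4 j7 -1.62
delta cm [-0.04 -0.    0.07] turn -62.0 rows 9.0
```

{"op": "arm_command", "data": {
  "deltas": [
    {"xyz": [0, 0, 0], "turn": 1, "jaw": 255},
    {"xyz": [0, 0, 0], "turn": 2, "jaw": 255}
  ]
}}

```text
clock: 11.48
position: [0.5882, 0.1121, 0.0717]
ee_rot: [3.118, 0.384, -0.008]
force: [2.1, 0.5, -4.4]
width: 0.138
```

```bash
python3 -c "
from h import *
go(.5878,.112,.071,78)"
```

```text
t 11.48 pos [0.5882 0.1121 0.0717] yaw 14.1 tilt 0.3 F [ 2.1  0.5 -4.4] Tz [ 0.062 -0.47   0.367] w 12.7 j7 -1.64
delta cm [-0.04  0.    0.07] turn -63.9 rows 9.0
```

{"op": "arm_command", "data": {
  "deltas": [
    {"xyz": [0, 0, 0], "turn": 1, "jaw": 255},
    {"xyz": [0, 0, 0], "turn": 2, "jaw": 255}
  ]
}}

```text
clock: 11.65
position: [0.5882, 0.1121, 0.0717]
ee_rot: [3.124, 0.329, -0.008]
force: [1.6, 0.1, -3.9]
width: 0.138
```

```bash
python3 -c "
from h import *
go(.5878,.112,.071,78)"
```

```text
t 11.65 pos [0.5882 0.1121 0.0717] yaw 12.0 tilt 0.3 F [ 1.6  0.1 -3.9] Tz [ 0.066 -0.325  0.362] w 12.7 j7 -1.67
delta cm [-0.04  0.    0.07] turn -66.0 rows 10.0
```

{"op": "arm_command", "data": {
  "deltas": [
    {"xyz": [0, 0, 0], "turn": 1, "jaw": 255},
    {"xyz": [0, 0, 0], "turn": 2, "jaw": 255}
  ]
}}

```text
clock: 11.82
position: [0.5882, 0.1122, 0.0717]
ee_rot: [3.129, 0.272, -0.008]
force: [1.0, -1.3, -4.8]
width: 0.139
```

```bash
python3 -c "
from h import *
go(.5878,.112,.071,78)"
```

```text
t 11.82 pos [0.5882 0.1122 0.0717] yaw 9.9 tilt 0.3 F [ 1.  -1.3 -4.8] Tz [ 0.098 -0.349  0.509] w 12.8 j7 -1.7
delta cm [-0.04  0.01  0.07] turn -68.1 rows 10.0
```

{"op": "arm_command", "data": {
  "deltas": [
    {"xyz": [0, 0, 0], "turn": 1, "jaw": 255},
    {"xyz": [0, 0, 0], "turn": 2, "jaw": 255}
  ]
}}

```text
clock: 11.98
position: [0.5882, 0.1121, 0.0717]
ee_rot: [3.133, 0.216, -0.008]
force: [1.6, -0.1, -4.6]
width: 0.136
```

```bash
python3 -c "
from m import *
from cell import get_image
d=get_image('wrist');np.savez('pics/wrist6.npz',**d);crop(d,200,180,160,150,4,'pics/wrist6.png')
crop(ld('pics/wrist5.npz'),200,180,160,150,4,'pics/wrist5c.png')
go(.5878,.112,.071,78)"
```

```text
t 12.03 pos [0.5882 0.1121 0.0717] yaw 7.8 tilt 0.3 F [ 1.3 -0.8 -3.8] Tz [-0.031 -0.389  0.967] w 12.8 j7 -1.73
delta cm [-0.04  0.01  0.07] turn -70.2 rows 10.0
```

View pics/wrist6.png

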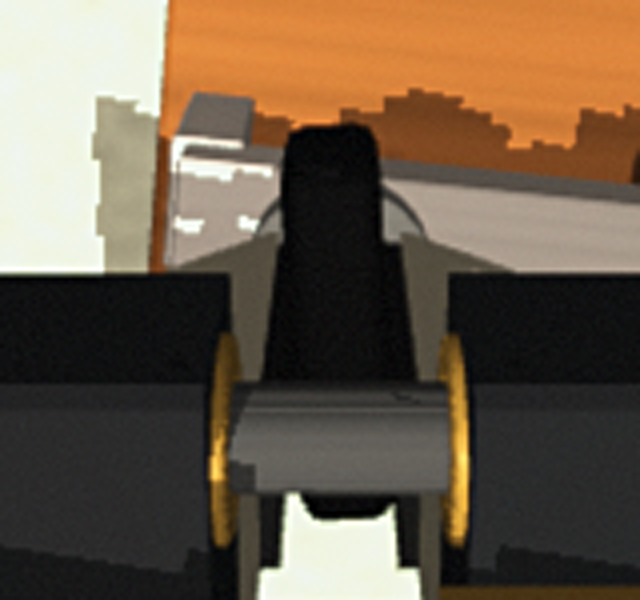

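View pics/wrist5c.png

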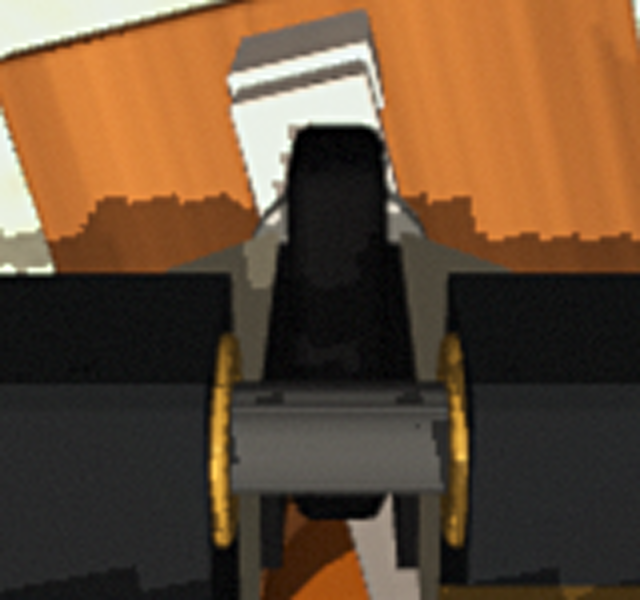

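{"op": "arm_command", "data": {
  "deltas": [
    {"xyz": [0, 0, 0], "turn": 0, "jaw": 255},
    {"xyz": [0, 0, 0], "turn": 0, "jaw": 255}
  ],
  "force": 3
}}

```text
clock: 12.2
position: [0.5881, 0.1121, 0.0718]
ee_rot: [3.134, 0.213, -0.008]
force: [1.4, 0.1, -2.7]
width: 0.155
```

```bash
python3 -c "
from m import *
from cell import get_image
d=get_image('wrist');np.savez('pics/wrist7.npz',**d);crop(d,200,180,160,150,4,'pics/wrist7.png')
go(.5878,.112,.071,78)"
```

```text
t 12.25 pos [0.5881 0.1122 0.0718] yaw 7.8 tilt 0.3 F [ 0.6 -0.3 -3.1] Tz [-0.054 -0.187  0.136] w 14.5 j7 -1.73
delta cm [-0.03  0.01  0.08] turn -70.2 rows 10.0
```

{"op": "arm_command", "data": {
  "deltas": [
    {"xyz": [0, 0, 0], "turn": 0, "jaw": 170},
    {"xyz": [0, 0, 0], "turn": 0, "jaw": 170},
    {"xyz": [0, 0, 0], "turn": 0, "jaw": 170}
  ]
}}

```text
clock: 12.5
position: [0.5882, 0.1123, 0.072]
ee_rot: [3.134, 0.213, -0.008]
force: [-0.3, -0.5, -0.4]
width: 0.309
```

```bash
python3 -c "
from m import *
from cell import get_image
d=get_image('wrist');np.savez('pics/wrist8.npz',**d);crop(d,200,180,160,150,4,'pics/wrist8.png')
go(.5878,.112,.071,78)
a=cv2.imread('pics/wrist7.png');b=cv2.imread('pics/wrist8.png');cv2.imwrite('pics/w78.png',cv2.resize(np.hstack([a,b]),(800,375)))"
```

```text
t 12.55 pos [0.5882 0.1122 0.072 ] yaw 7.8 tilt 0.29 F [ 0.3 -0.2  0.4] Tz [-0.015 -0.016  0.003] w 29.6 j7 -1.73
delta cm [-0.04  0.02  0.1 ] turn -70.2 rows 10.0
```

View pics/w78.png

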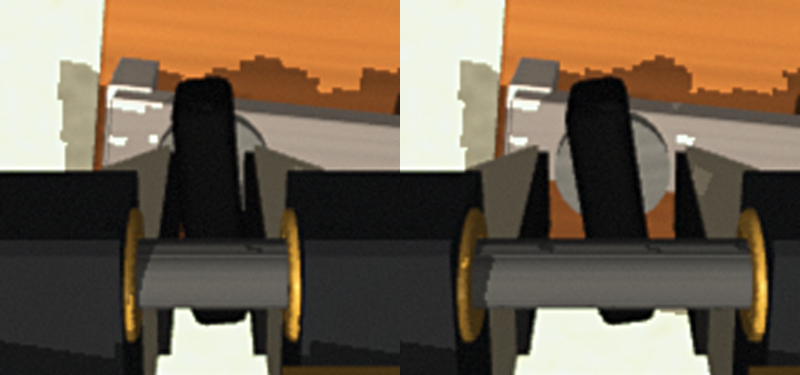

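{"op": "arm_command", "data": {
  "deltas": [
    {"xyz": [0, 0, -2], "turn": 0, "jaw": 150},
    {"xyz": [0, 0, -5], "turn": 0, "jaw": 130},
    {"xyz": [0, 0, -8], "turn": 0, "jaw": 100},
    {"xyz": [0, 0, -10], "turn": 0, "jaw": 80},
    {"xyz": [0, 0, -10], "turn": 0, "jaw": 60}
  ]
}}

```text
clock: 12.97
position: [0.5913, 0.113, 0.1769]
ee_rot: [-3.133, -0.213, -0.004]
force: [1.1, -0.1, -0.3]
width: 0.648
```

```bash
python3 -c "
from m import *
from cell import get_image
d=get_image('wrist');np.savez('pics/wrist9.npz',**d)
P=knobs(d)
d=get_image('side');np.savez('pics/side9.npz',**d);P=knobs(d);cap(d,P)
d=get_image('top');np.savez('pics/top9.npz',**d)
go(.5878,.112,.071,78)"
```

```text
knob [0.5889 0.1117] size [0.0522 0.0129] mean [0.5895 0.1118] h 0.0889 dir 16.0
knob [ 0.5948 -0.0941] size [0.0525 0.0165] mean [ 0.5966 -0.0932] h 0.0886 dir 14.6
knob [0.5837 0.1052] size [0.054  0.0154] mean [0.5849 0.1058] h 0.0875 dir 16.3
knob [ 0.5894 -0.1016] size [0.0531 0.0185] mean [ 0.5905 -0.1024] h 0.0872 dir 18.2Traceback (most recent call last):
  File "<string>", line 6, in <module>
    d=get_image('side');np.savez('pics/side9.npz',**d);P=knobs(d);cap(d,P)
                                                                  ~~~^^^^^
  File "m.py", line 19, in cap
    i=1+np.argmax(st[1:,4]);ys,xs=np.where(lab==i)
        ~~~~~~~~~^^^^^^^^^^
    return _wrapfunc(a, 'argmax', axis=axis, out=out, **kwds)
    return bound(*args, **kwds)
ValueError: attempt to get argmax of an empty sequence
```

```bash
python3 -c "
from h import *
go(.5885,.1119,.0715,15.9)"
```

```text
t 13.07 pos [0.5891 0.1125 0.1728] yaw 7.8 tilt 0.18 F [-0.1 -1.3 -0.8] Tz [0.014 0.045 0.008] w 67.1 j7 -1.73
delta cm [-0.04  0.05 10.13] turn -8.1 rows 3.0
```

{"op": "arm_command", "data": {
  "deltas": [
    {"xyz": [0, 0, 2.5], "turn": -4, "jaw": 110},
    {"xyz": [0, 0.1, 5.0], "turn": -8, "jaw": 150},
    {"xyz": [0, 0.1, 7.5], "turn": -8, "jaw": 150},
    {"xyz": [0, 0.1, 9.5], "turn": -8, "jaw": 150},
    {"xyz": [0, 0.1, 9.9], "turn": -8, "jaw": 160}
  ],
  "force": 60
}}

```text
clock: 13.48
position: [0.5856, 0.1105, 0.0691]
ee_rot: [3.111, 0.431, -0.017]
force: [-1.9, 0.8, -0.6]
width: 0.451
```

```bash
python3 -c "
from h import *
go(.5885,.1119,.0715,15.9)"
```

```text
t 13.48 pos [0.5856 0.1105 0.0691] yaw 15.8 tilt 0.62 F [-1.9  0.8 -0.6] Tz [-0.018  0.056 -0.007] w 41.5 j7 -1.61
delta cm [ 0.32 -0.05 -0.25] turn -0.1 rows 1.0
```

{"op": "arm_command", "data": {
  "deltas": [
    {"xyz": [0.25, 0, -0.2], "turn": 0, "jaw": 255},
    {"xyz": [0.25, 0, -0.2], "turn": 0, "jaw": 255},
    {"xyz": [0.25, 0, -0.2], "turn": 0, "jaw": 255},
    {"xyz": [0.25, 0, -0.2], "turn": 0, "jaw": 255},
    {"xyz": [0.25, 0, -0.2], "turn": 0, "jaw": 255}
  ]
}}

```text
clock: 13.9
position: [0.5887, 0.1122, 0.0722]
ee_rot: [-3.111, -0.432, 0.014]
force: [0.1, 2.6, 2.6]
width: 0.133
```

{"op": "arm_command", "data": {
  "deltas": [
    {"xyz": [0, 0, 0], "turn": 1, "jaw": 255},
    {"xyz": [0, 0, 0], "turn": 2, "jaw": 255},
    {"xyz": [0, 0, 0], "turn": 3, "jaw": 255},
    {"xyz": [0, 0, 0], "turn": 4, "jaw": 255},
    {"xyz": [0, 0, 0], "turn": 5, "jaw": 255}
  ]
}}

```text
clock: 14.32
position: [0.5887, 0.1122, 0.0723]
ee_rot: [3.128, 0.293, -0.014]
force: [-0.2, 1.0, -4.4]
width: 0.14
```

```bash
python3 -c "
from h import *
go(.5885,.1119,.0715,15.9)"
```

```text
t 14.32 pos [0.5887 0.1122 0.0723] yaw 10.7 tilt 0.5 F [-0.2  1.  -4.4] Tz [ 0.106 -0.108  0.363] w 12.8 j7 -1.69
delta cm [-0.02  0.03  0.08] turn -5.2 rows 1.0
```

{"op": "arm_command", "data": {
  "deltas": [
    {"xyz": [0, 0, 0], "turn": 0, "jaw": 255}
  ],
  "force": 20
}}

```text
clock: 14.4
position: [0.5887, 0.1122, 0.0723]
ee_rot: [3.128, 0.291, -0.014]
force: [0.7, 0.9, -4.3]
width: 0.142
```

```bash
python3 -c "
from h import *
go(.5885,.1119,.0715,15.9)"
```

```text
t 14.4 pos [0.5887 0.1122 0.0723] yaw 10.6 tilt 0.5 F [ 0.7  0.9 -4.3] Tz [ 0.166 -0.223  0.243] w 13.1 j7 -1.69
delta cm [-0.02  0.03  0.08] turn -5.3 rows 1.0
```

{"op": "arm_command", "data": {
  "deltas": [
    {"xyz": [0, 0, 0], "turn": 0, "jaw": 255},
    {"xyz": [0, 0, 0], "turn": 0, "jaw": 255}
  ],
  "force": 8
}}

```text
clock: 14.57
position: [0.5887, 0.1122, 0.0723]
ee_rot: [3.128, 0.291, -0.014]
force: [0.5, 1.7, -4.7]
width: 0.146
```

```bash
python3 -c "
from m import *
from cell import get_image
go(.5885,.1119,.0715,15.9)
d=get_image('wrist');np.savez('pics/wrist10.npz',**d);crop(d,200,180,160,150,4,'pics/wrist10.png')"
```

```text
t 14.57 pos [0.5887 0.1122 0.0723] yaw 10.6 tilt 0.5 F [ 0.5  1.7 -4.7] Tz [ 0.118 -0.091  0.138] w 13.4 j7 -1.69
delta cm [-0.02  0.03  0.08] turn -5.3 rows 1.0
```

{"op": "arm_command", "data": {
  "deltas": [
    {"xyz": [0, 0, 0], "turn": 0, "jaw": 170},
    {"xyz": [0, 0, 0], "turn": 0, "jaw": 170},
    {"xyz": [0, 0, 0], "turn": 0, "jaw": 170}
  ]
}}

```text
clock: 14.87
position: [0.589, 0.112, 0.0727]
ee_rot: [3.128, 0.29, -0.013]
force: [0.2, -0.2, 0.6]
width: 0.302
```

```bash
python3 -c "
from m import *
from cell import get_image
go(.5885,.1119,.0715,15.9)
d=get_image('wrist');np.savez('pics/wrist11.npz',**d);crop(d,200,180,160,150,4,'pics/wrist11.png')
a=cv2.imread('pics/wrist10.png');b=cv2.imread('pics/wrist11.png');cv2.imwrite('pics/w1011.png',cv2.resize(np.hstack([a,b]),(800,375)))"
```

```text
t 14.87 pos [0.589  0.112  0.0727] yaw 10.6 tilt 0.47 F [ 0.2 -0.2  0.6] Tz [0.005 0.005 0.063] w 27.8 j7 -1.69
delta cm [-0.05  0.    0.12] turn -5.3 rows 1.0
```

View pics/w1011.png

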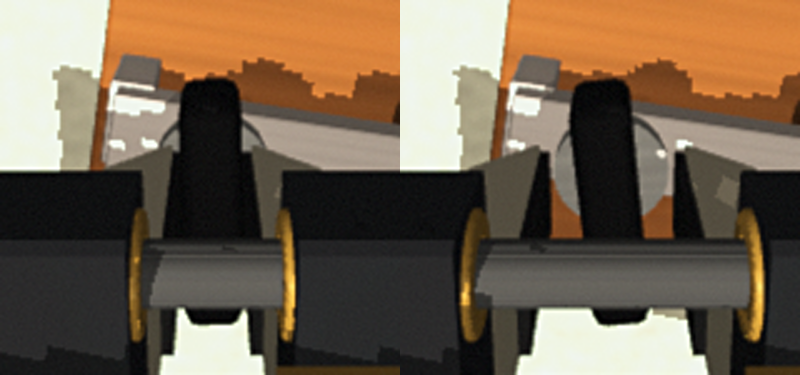

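{"op": "arm_command", "data": {
  "deltas": [
    {"xyz": [0, 0, -3], "turn": 0, "jaw": 130},
    {"xyz": [0, 0, -7], "turn": 0, "jaw": 60},
    {"xyz": [0, 0, -10.5], "turn": 0, "jaw": 0},
    {"xyz": [0, 0, -10.5], "turn": 0, "jaw": 0},
    {"xyz": [0, 0, -10.5], "turn": 0, "jaw": 0}
  ]
}}

```text
clock: 15.33
position: [0.5914, 0.1124, 0.1804]
ee_rot: [-3.128, -0.29, 0.005]
force: [0.1, 0.3, -1.4]
width: 0.647
```

```bash
python3 -c "
from m import *
from cell import get_image
d=get_image('wrist');np.savez('pics/wrist12.npz',**d)
P=knobs(d)
try: cap(d,P)
except Exception as e: print(e)
go(.59,.007,.176,10)"
```

```text
knob [0.5889 0.1118] size [0.0523 0.0128] mean [0.5894 0.1119] h 0.0889 dir 16.1
knob [ 0.5948 -0.0938] size [0.0532 0.0167] mean [ 0.5962 -0.094 ] h 0.0887 dir 18.5
cap [0.592  0.0082] 0.0048 mean [0.5922 0.0079] h 0.1279
t 15.38 pos [0.5901 0.1121 0.1785] yaw 10.6 tilt 0.37 F [-0.9 -0.3 -0.4] Tz [-0.004 -0.015 -0.026] w 63.1 j7 -1.68
delta cm [-1.94 10.33  0.26] turn 0.6 rows 3.0
```

{"op": "arm_command", "data": {
  "deltas": [
    {"xyz": [-0.7, 3.5, 0], "turn": 0, "jaw": 0},
    {"xyz": [-1.4, 7.0, 0], "turn": 0, "jaw": 0},
    {"xyz": [-1.95, 10.3, 0.2], "turn": 0, "jaw": 0},
    {"xyz": [-1.95, 10.3, 0.2], "turn": 0, "jaw": 0},
    {"xyz": [-1.95, 10.3, 0.2], "turn": 0, "jaw": 0}
  ]
}}

```text
clock: 15.8
position: [0.5889, 0.0043, 0.175]
ee_rot: [3.128, 0.282, -0.015]
force: [-0.1, 0.7, -1.0]
width: 0.996
```

```bash
python3 -c "
from m import *
from cell import get_image
d=get_image('wrist');np.savez('pics/wrist13.npz',**d);crop(d,0,0,560,420,1.4,'pics/wrist13.png')
P=knobs(d)
try: cap(d,P)
except Exception as e: print(e)
go(.59,.0068,.0965,10)"
```

```text
knob [0.5892 0.1094] size [0.0515 0.0146] mean [0.5898 0.1097] h 0.0887 dir 15.6
knob [ 0.5953 -0.096 ] size [0.0519 0.0137] mean [ 0.5971 -0.0954] h 0.0889 dir 17.3
cap [0.5962 0.0071] 0.0235 mean [0.602  0.0072] h 0.1272
t 15.85 pos [0.5891 0.0067 0.1753] yaw 10.5 tilt 0.51 F [0.3 0.3 0.4] Tz [-0.007 -0.009  0.051] w 91.9 j7 -1.5
delta cm [0.16 0.02 7.88] turn 0.5 rows 2.0
```

View pics/wrist13.png

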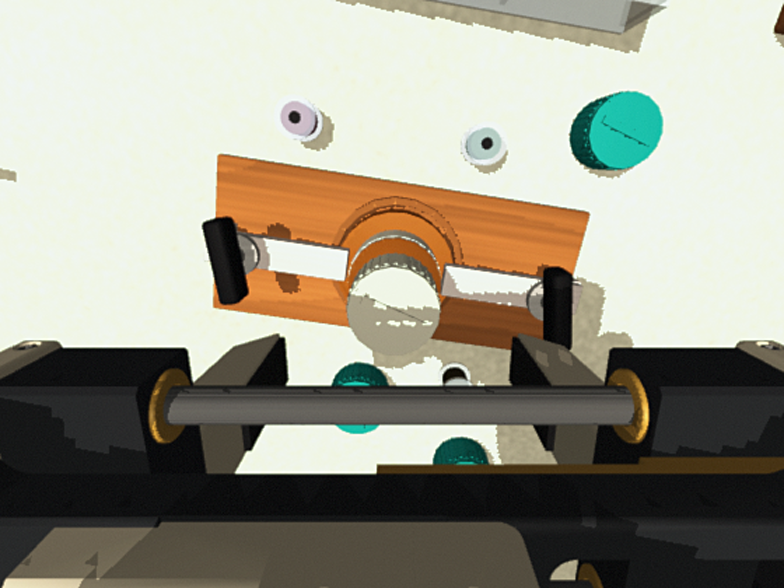

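{"op": "arm_command", "data": {
  "deltas": [
    {"xyz": [0.15, 0, 2.5], "turn": 0, "jaw": 0},
    {"xyz": [0.15, 0, 5.0], "turn": 0, "jaw": 0},
    {"xyz": [0.15, 0, 7.0], "turn": 0, "jaw": 0},
    {"xyz": [0.15, 0, 7.8], "turn": 0, "jaw": 60},
    {"xyz": [0.15, 0, 7.8], "turn": 0, "jaw": 60}
  ],
  "force": 45
}}

```text
clock: 16.27
position: [0.588, 0.0084, 0.0948]
ee_rot: [-3.127, -0.29, 0.021]
force: [0.6, 0.1, 0.8]
width: 0.905
```

```bash
python3 -c "
from h import *
go(.59,.0068,.0965,10)"
```

```text
t 16.27 pos [0.588  0.0084 0.0948] yaw 10.6 tilt 0.78 F [0.6 0.1 0.8] Tz [-0.01  -0.032 -0.016] w 83.3 j7 -1.5
delta cm [ 0.16  0.2  -0.17] turn 0.6 rows 1.0
```

{"op": "arm_command", "data": {
  "deltas": [
    {"xyz": [0.15, 0.15, -0.1], "turn": 0, "jaw": 60},
    {"xyz": [0.15, 0.15, -0.1], "turn": 0, "jaw": 150},
    {"xyz": [0.15, 0.15, -0.1], "turn": 0, "jaw": 180},
    {"xyz": [0.15, 0.15, -0.1], "turn": 0, "jaw": 200},
    {"xyz": [0.15, 0.15, -0.1], "turn": 0, "jaw": 200}
  ],
  "force": 45
}}

```text
clock: 16.68
position: [0.5903, 0.0073, 0.0966]
ee_rot: [-3.127, -0.29, 0.019]
force: [-0.6, -0.6, -0.7]
width: 0.541
```

```bash
python3 -c "
from h import *
go(.59,.0068,.0965,10)"
```

```text
t 16.68 pos [0.5903 0.0073 0.0966] yaw 10.6 tilt 0.7 F [-0.6 -0.6 -0.7] Tz [-0.004  0.017 -0.007] w 49.8 j7 -1.5
delta cm [-0.04  0.04  0.01] turn 0.6 rows 1.0
```

{"op": "arm_command", "data": {
  "deltas": [
    {"xyz": [0, 0, 0], "turn": 0, "jaw": 255},
    {"xyz": [0, 0, 0], "turn": 0, "jaw": 255},
    {"xyz": [0, 0, 0], "turn": 0, "jaw": 255}
  ],
  "force": 50
}}

```text
clock: 16.93
position: [0.5903, 0.0072, 0.0967]
ee_rot: [-3.127, -0.29, 0.019]
force: [0.5, 0.8, -2.3]
width: 0.521
```

{"op": "arm_command", "data": {
  "deltas": [
    {"xyz": [0, 0, 0.2], "turn": 0, "jaw": 255},
    {"xyz": [0, 0, 0.4], "turn": 0, "jaw": 255},
    {"xyz": [0, 0, 0.6], "turn": 0, "jaw": 255},
    {"xyz": [0, 0, 0.6], "turn": 0, "jaw": 255}
  ],
  "force": 50
}}

```text
clock: 17.27
position: [0.5906, 0.0074, 0.0916]
ee_rot: [-3.127, -0.29, 0.017]
force: [-3.4, 0.0, 11.5]
width: 0.522
```

```bash
python3 -c "
from h import *
go(.59,.0068,.0905,90)"
```

```text
t 17.27 pos [0.5906 0.0074 0.0916] yaw 10.6 tilt 0.64 F [-3.4  0.  11.5] Tz [ 0.017  0.727 -0.02 ] w 48.0 j7 -1.5
delta cm [-0.06  0.04  0.11] turn -79.4 rows 12.0
```

{"op": "arm_command", "data": {
  "deltas": [
    {"xyz": [0, 0, 0.15], "turn": 0, "jaw": 255},
    {"xyz": [0, 0, 0.15], "turn": -6, "jaw": 255},
    {"xyz": [0, 0, 0.15], "turn": -12, "jaw": 255},
    {"xyz": [0, 0, 0.15], "turn": -18, "jaw": 255},
    {"xyz": [0, 0, 0.15], "turn": -24, "jaw": 255}
  ],
  "force": 50
}}

```text
clock: 17.68
position: [0.5919, 0.0076, 0.0917]
ee_rot: [-2.994, -0.941, 0.012]
force: [-1.1, 0.9, 11.2]
width: 0.527
```

```bash
python3 -c "
from h import *
go(.59,.0068,.0905,90)"
```

```text
t 17.68 pos [0.5919 0.0076 0.0917] yaw 34.9 tilt 0.46 F [-1.1  0.9 11.2] Tz [ 0.064  0.395 -0.036] w 48.5 j7 -1.15
delta cm [-0.2  -0.04  0.12] turn -55.1 rows 8.0
```

{"op": "arm_command", "data": {
  "deltas": [
    {"xyz": [-0.1, 0, 0.3], "turn": 0, "jaw": 255},
    {"xyz": [-0.1, 0, 0.3], "turn": -4, "jaw": 255},
    {"xyz": [-0.1, 0, 0.3], "turn": -10, "jaw": 255},
    {"xyz": [-0.1, 0, 0.3], "turn": -16, "jaw": 255},
    {"xyz": [-0.1, 0, 0.3], "turn": -22, "jaw": 255}
  ],
  "force": 50
}}

```text
clock: 18.1
position: [0.592, 0.0076, 0.0904]
ee_rot: [-2.755, -1.502, 0.007]
force: [-2.6, 0.3, 12.8]
width: 0.528
```

```bash
python3 -c "
from h import *
go(.59,.0068,.0905,90)"
```

```text
t 18.1 pos [0.592  0.0076 0.0904] yaw 57.2 tilt 0.32 F [-2.6  0.3 12.8] Tz [ 0.041  0.64  -0.076] w 48.5 j7 -0.82
delta cm [-0.17 -0.13 -0.01] turn -32.8 rows 5.0
```

{"op": "arm_command", "data": {
  "deltas": [
    {"xyz": [-0.1, 0, 0.2], "turn": -7, "jaw": 255},
    {"xyz": [-0.1, 0, 0.2], "turn": -14, "jaw": 255},
    {"xyz": [-0.1, 0, 0.2], "turn": -21, "jaw": 255},
    {"xyz": [-0.1, 0, 0.2], "turn": -28, "jaw": 255},
    {"xyz": [-0.1, 0, 0.2], "turn": -34, "jaw": 255}
  ],
  "force": 50
}}

```text
clock: 18.52
position: [0.5926, 0.0072, 0.0901]
ee_rot: [-2.189, -2.249, 0.002]
force: [-2.8, 1.3, 13.8]
width: 0.526
```

```bash
python3 -c "
from h import *
from m import *
from cell import get_image
go(.59,.0068,.0905,92)
d=get_image('wrist');np.savez('pics/wrist14.npz',**d);crop(d,0,0,560,420,1.4,'pics/wrist14.png')"
```

```text
t 18.52 pos [0.5926 0.0072 0.0901] yaw 91.6 tilt 0.17 F [-2.8  1.3 13.8] Tz [ 0.145  0.601 -0.076] w 48.4 j7 -0.32
delta cm [-0.03 -0.26 -0.04] turn -0.4 rows 1.0
```

View pics/wrist14.png

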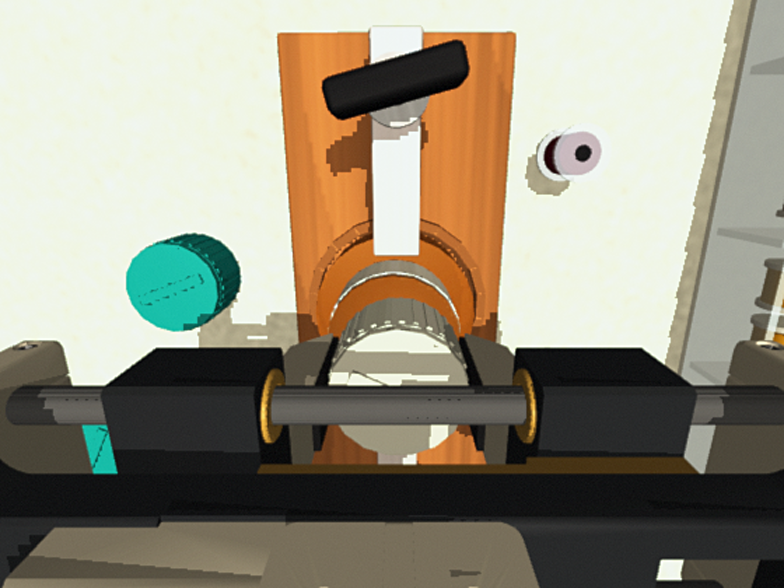

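{"op": "arm_command", "data": {
  "deltas": [
    {"xyz": [0, -0.1, -0.3], "turn": 0, "jaw": 255},
    {"xyz": [0, -0.1, -0.7], "turn": 0, "jaw": 255},
    {"xyz": [0, -0.1, -1.2], "turn": 0, "jaw": 255}
  ],
  "force": 50
}}

```text
clock: 18.82
position: [0.592, 0.0071, 0.1027]
ee_rot: [-2.182, -2.258, 0.001]
force: [0.5, -0.7, 0.2]
width: 0.529
```

{"op": "arm_command", "data": {
  "deltas": [
    {"xyz": [0, 0, -0.5], "turn": 0, "jaw": 255},
    {"xyz": [0, 0, -1.0], "turn": 0, "jaw": 255},
    {"xyz": [0, 0, -1.5], "turn": 0, "jaw": 255},
    {"xyz": [0, 0, -1.5], "turn": 0, "jaw": 255}
  ],
  "force": 50
}}

```text
clock: 19.15
position: [0.5926, 0.0071, 0.1188]
ee_rot: [-2.182, -2.258, -0.001]
force: [0.7, 0.3, -0.3]
width: 0.522
```

```bash
python3 -c "
from h import *
go(.59,.0068,.1985,92)"
```

```text
t 19.15 pos [0.5926 0.0071 0.1188] yaw 92.0 tilt 0.08 F [ 0.7  0.3 -0.3] Tz [-0.009 -0.113  0.017] w 48.0 j7 -0.29
delta cm [-0.01 -0.26 -7.97] turn -0.0 rows 2.0
```

{"op": "arm_command", "data": {
  "deltas": [
    {"xyz": [0, -0.1, -2.5], "turn": 0, "jaw": 255},
    {"xyz": [0, -0.1, -5], "turn": 0, "jaw": 255},
    {"xyz": [0, -0.1, -7], "turn": 0, "jaw": 255},
    {"xyz": [0, -0.1, -8], "turn": 0, "jaw": 255},
    {"xyz": [0, -0.1, -8], "turn": 0, "jaw": 255}
  ],
  "force": 50
}}

```text
clock: 19.57
position: [0.5928, 0.0072, 0.2008]
ee_rot: [2.183, 2.258, 0.005]
force: [0.1, 0.2, -1.0]
width: 0.523
```

```bash
python3 -c "
from h import *
from cell import get_image
go(.5915,.0068,.1987,92)
for n in ('side','top','wrist'):
    d=get_image(n);np.savez(f'pics/{n}15.npz',**d)
    if n=='side': crop(d,225,130,140,145,4,'pics/side15.png')
    if n=='top': crop(d,170,140,160,120,4.8,'pics/top15.png')
    if n=='wrist': crop(d,0,0,560,420,1.4,'pics/wrist15.png')
"
```

```text
t 19.57 pos [0.5928 0.0072 0.2008] yaw 91.9 tilt 0.2 F [ 0.1  0.2 -1. ] Tz [ 0.001 -0.141  0.033] w 48.2 j7 -0.25
delta cm [-0.03 -0.14  0.21] turn -0.1 rows 1.0
```

View pics/side15.png

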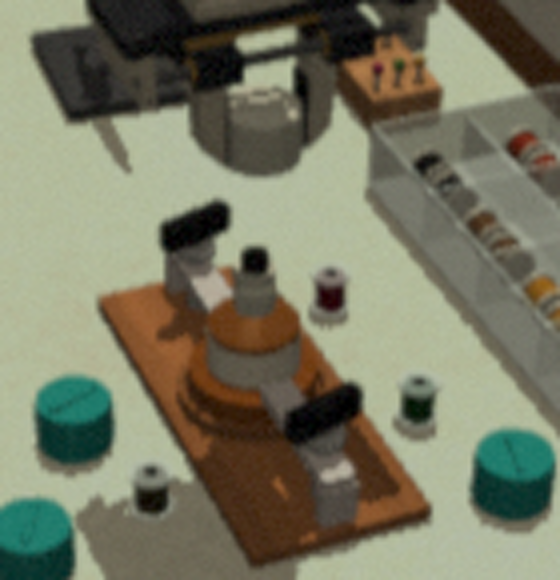

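View pics/wrist15.png

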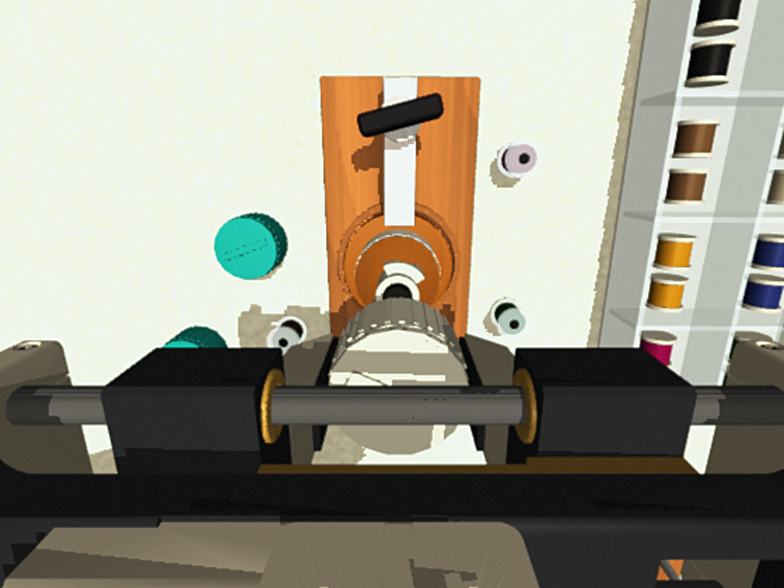

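View pics/top15.png

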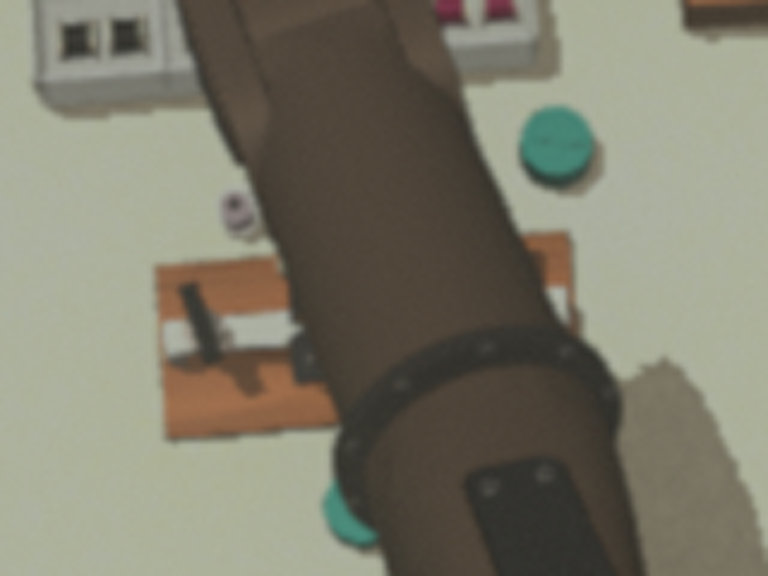

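```bash
python3 -c "
from m import *
from cell import get_image
go(.5915,.0068,.1987,92)
d=ld('pics/wrist15.npz');P=knobs(d)
m=(d['frame'].max(2)<75)&(abs(P[...,0]-.59)<.03)&(abs(P[...,1]-.007)<.03)&(P[...,2]>.105)&(P[...,2]<.14)
print(m.sum(),np.median(P[m],0),P[m].min(0),P[m].max(0))
s=ld('pics/side15.npz')
from cell import get_image
print('side'); knobs(s)
crop(s,235,140,110,80,7,'pics/s15z.png')
"
```

```text
t 19.72 pos [0.5908 0.0067 0.1973] yaw 91.9 tilt 0.15 F [ 0.4 -0.2 -1.1] Tz [ 0.02  -0.094 -0.028] w 48.4 j7 -0.25
delta cm [ 0.01  0.07 -0.14] turn -0.1 rows 1.0
knob [0.5875 0.111 ] size [0.0504 0.0131] mean [0.5876 0.111 ] h 0.0888 dir 16.0
165 [0.58900198 0.01282898 0.12490235] [0.57945447 0.00841211 0.10906133] [0.59712877 0.01608032 0.1268103 ]
side
knob [ 0.5902 -0.1011] size [0.0511 0.0178] mean [ 0.5899 -0.1019] h 0.0875 dir 16.5
```

{"op": "arm_command", "data": {
  "deltas": [
    {"xyz": [0, 0, -0.1], "turn": 0, "jaw": 255},
    {"xyz": [0, 0, -0.1], "turn": 0, "jaw": 255},
    {"xyz": [0, 0, -0.1], "turn": 0, "jaw": 255},
    {"xyz": [0, 0, -0.1], "turn": 0, "jaw": 255},
    {"xyz": [0, 0, -0.1], "turn": 0, "jaw": 255}
  ],
  "force": 50
}}

```text
clock: 20.13
position: [0.5908, 0.0067, 0.198]
ee_rot: [-2.181, -2.257, 0.002]
force: [0.3, 0.5, -0.5]
width: 0.523
```

```bash
python3 -c "
from h import *
from cell import observe,sign_off
go(.5905,.0068,.1987,92)
s=observe();print(abs(s['dq']).max())
print(sign_off())"
```

```text
t 20.13 pos [0.5908 0.0067 0.198 ] yaw 91.9 tilt 0.17 F [ 0.3  0.5 -0.5] Tz [-0.017 -0.098 -0.019] w 48.1 j7 -0.25
delta cm [ 0.01 -0.03 -0.07] turn -0.1 rows 1.0
0.0035773122859119317
the job is handed in; nothing more can be done
None
```

I screwed both knobs clockwise until the torque jumped. Then I pressed the cap down about 6.5 mm (13.8 N), turned it about 81° anticlockwise and lifted it free. I handed in at 20.1 s.

**Final state:** The cap is held in the gripper at 48 mm opening, tilted 0.2° and within about 2 mm of straight above the bottle. Its underside is about 79 mm above the neck. The bottle is still seated, the black seal is showing, and the neighbouring items visible in the last pictures looked unmoved. I did not check the bead jar, varnish or bodkin in those pictures.

**Check that disagreed:** After I let go, both knobs turned back about 4–6°. They rested near 16° in the world frame, while I calculate full home at about 11° if a knob at zero lines up with the holder. That would put them at about 1.32 rad instead of 1.40. I redid each knob once, the left one with a slow release, and each came back to the same angle. I took this as their natural rest and went on, so I cannot confirm they sit exactly at their stops.

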